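# Check the glaze sprayer's air reservoir with the stick gauge and hang the gauge up

## Robot

A 6-joint arm with a two-finger parallel gripper is mounted at the origin on the work surface. World frame = base frame: x ahead of the robot, y to its left, z up, the work surface at z = 0. Lengths are in m, angles in rad, forces in N, time in s.
With the tool pointing down it reaches from about 0.325 to 0.775 m from the base axis. Payload 5.5 kg.
Tool frame: the origin (TCP) lies on the mounting face of the last link; the fingertips stand 182 mm ahead of it and the grasp point (between the pads) lies 163 mm ahead of it; z points along the fingers, y is the line along which they close (so a half turn about z gives the same grasp; the last joint's range is limited). The gripper opens to 88 mm and grips with 3 to 60 N. Pads are 20 mm wide; open, the fingers measure 115 mm over their backs; the gripper's body (75 mm by 178 mm) begins 61 mm behind the grasp point.
Start: joints at [1.215, 0.091, 1.231, -0, 1.82, -0.057], TCP at [0.177, 0.573, 0.405] pointing down, gripper open.
Joint ranges: [-2.87, 2.87], [-0.86, 2.18], [0.17, 2.46], [-1.51, 4.65], [0.06, 2.69], [-2.65, 2.65]. Speed limits (rad/s): [2.57, 2.57, 3.01, 3.14, 3.14, 3.14].

## Interface

Orientations are given as a unit quaternion [x, y, z, w].
In Python, from rig import arm, optics gives the robot as it stands.
- The arm moves only by the tool servo_tool, never from a script. Its argument "moves" is a list of rows, each a list of 3 entries, a list of its own where there are three numbers: the gripper command: -1 is shut, 1 is fully open, values between are in proportion, then the shift along the world's x, y, z scaled (see below), then the turn, a rotation vector about the world's x, y, z scaled (see below). A call has 1 to 8 rows; each row shifts and turns the commanded pose from where the row before left it; what a row does not reach is not made up. The controller multiplies each number of a shift by 0.02 m and each number of a turn by 4 degrees. A row lasts 1/12 s, in which the tool goes at most 41.7 mm and 7.16 degrees, less where a joint would pass 70% of its speed; a pose out of reach is approached as far as the arm can. A call with a number of a shift or a turn outside -1 to 1 is refused whole. A call with a gripper value outside its range is refused whole. The fingers move at their own pace and stop on an object; "force" is the grip in N (left out, the last holds). Time passes only in rows, so rows that do not move let the fingers close. It gives the time, the measured TCP pose, the force, the opening and the grip force at its end, in the units of the state.
- arm.get_obs(): the state, without advancing time (a new reading comes with each control period).
- optics.get_image(name): name is "scene" or "top" or "wrist"; returns the picture (420x560x3 uint8, blue, green, red); there is no depth.
- optics.get_calibration(name): a dict with "K" (3x3 intrinsics, pixels), "D" ([k1, k2, p1, p2, k3] as OpenCV has them; the pictures are not rectified), "R" (3x3) and "t" (3): a world point X has camera coordinates R X + t. Camera axes: x right, y down, z forward; pixel columns grow to the right and rows downward; lengths in m; the calibration is good to about 2 mm. A picture is of the moment at which its call begins: read the wrist's pose just before it. get_calibration takes no time and is no camera call; for the wrist camera it gives the pose at the moment of the call.
- arm.hand_in(): hands the job in; it is judged then, once.
The state is a dict: "t": time; "q": joint angles; "joint_vel": joint speeds; "joint_efforts": joint torques, N m; "ee_pos": TCP position; "tool_rot": TCP orientation; "contact_force": force on the tool from outside, world axes, zero at the start; "moment": the same for the moment, N m; "grip_width": finger opening in m; "gripper_force": force on a finger pad.
Only numpy, scipy, OpenCV 4.12 (cv2) and the standard library are available. Lean on these libraries where they do the work, as an engineer would, in place of code of your own. Each camera call takes 0.05 s, during which the arm holds its last target. There are 200 camera calls.

## Task

First turn the small tool carousel by its knob until its empty fork stands over the pointed nose of its base. Then take the pressure gauge out of its wooden cradle, press it squarely and firmly, without forcing it, fully home on the reservoir's slanted valve stem, which first slides in until it meets its stop, and hold it there for about a second, so that the air pushes its white rod out. Finally hang the gauge by its bar in the empty fork, spout down and with the rod still out, and let go, leaving the other things on the table where they are.

Things in the scene. Friction and masses are not known exactly. Their poses are not given: they have to be found in the camera images.
- gauge_centre (a point): Centre of the flat-sided aluminium bar of the loose pressure gauge (160 g), 22 x 120 x 22 mm along its x, y, z, lying level across a wooden cradle, spout down. Grasp the bar by its 22 mm width (x) at the middle, from above. z points up, away from the spout; y along the bar to the end where the white rod comes out.
- gauge_seat (a point): Floor of the cup at the end of the gauge's spout, 25 mm below the bar's centre, 14 mm above the cup's mouth; z as gauge_centre. Inside the cup a feeler 4 mm thick stands 7 mm out of this floor; it needs about 4 N to move and stays where it is pushed.
- rod (a joint): How far the white rod (8 mm thick) stands out of the bar's end (m): 0 in, up to 0.045. It moves out 6 mm for each 1 mm the feeler is pushed in, by 15 to 40 mm on this reservoir depending on its pressure, and stays out by friction.
- tank: Grey air reservoir, fixed: a lying cylinder 100 mm across, 180 mm long along its y, its axis 62 mm up. Origin on the table under its middle. Gauge fully home: the cup's floor (gauge_seat) rests on the stem's rim, spout in line with the stem. It takes 3 to 5 N on the way; then hold with 10 to 22 N. Above 40 N the stem bends.
- stem_top (a point): Centre of the top rim of the brass valve stem, a tube 13 mm across (rim 11 mm) standing 20 to 36 mm out of a steel boss 30 mm across. z points out along the stem, which leans 0.38 rad from vertical towards the tank's -x side. A sprung pin (4 N/mm) hides 0 to 3 mm below the rim. The stem is loose: pressed with about 3 N it slides in by 1 to 12 mm, differently each time, until it meets a hidden stop.
- carousel (a joint): Angle of the carousel (rad) from the place where its empty fork stands over the nose of the base; positive is anticlockwise seen from above. It turns about the vertical axis of the stand, is held by friction of 0.08 N m, and stays where it is left.
- stand: Fixed round dark steel foot of the carousel, 150 mm across, 12 mm high; origin on the table on the carousel's axis; its pointed nose is towards its -x. On each prong of the empty fork an upright stub 30 mm inwards and an upturned tip 29 mm outwards of fork_seat rise about 14 mm. The two other forks hold a scraper and a roller for good.
- stand_nose (a point): Tip of the pointed nose of the foot, 120 mm from the carousel's axis, on its upper face 10 mm above the table.
- knob (a point): Middle of the black bar knob on the carousel's axis, 136 mm above the table: a bar 46 mm long (along its x, which points away from the empty fork), 14 mm wide (y), from 114 to 150 mm above the table. It turns with the carousel.
- fork_seat (a point): Where the gauge's bar centre rests in the empty fork, 104 mm from the carousel's axis, 125 mm above the table, turning with the carousel: -x points outwards along the prongs, y along the hung bar, z up. The bar lies across two level prongs (8 mm thick, 56 mm between centres, tops at 114 mm), the spout hanging between them.
- cat: Bystander, to be left alone: grey clay cat figure, 85 mm high, about 56 mm across; origin under its middle.
- dino: Bystander, to be left alone: red glazed dinosaur figure, 90 mm high, about 50 mm across; origin under its middle.
- jar: Bystander, to be left alone: amber glass jar, 60 mm across, 75 mm high; origin under its middle.
- bowl: Bystander, to be left alone: terracotta bowl, 90 mm across, 40 mm high; origin under its middle.
- mug: Bystander, to be left alone: white mug, 72 mm across, 80 mm high; origin under its middle.
- spatula: Bystander, to be left alone: small spatula lying flat, 170 mm long; origin under its middle.
- brush: Bystander, to be left alone: brush lying flat, 180 mm long; origin under its middle.
- block: Bystander, to be left alone: light wooden block 90 x 50 x 30 mm; origin under its middle.
- gauge: The whole gauge; origin at the bar's centre, axes as gauge_centre. The dark steel spout, 28 mm long, hangs from the middle of the bar's underside: a neck 18 mm across and 14 mm long, then a cup 14 mm deep, 22 mm across outside flaring to 27 mm at the mouth; its bore is 16 mm, flaring to 21 mm.
Not all that is in view belongs to the job. What is shaped like the gauge but purple is not meant.

How it is judged:
On the way, in this order (a step that is already met when the one before it is completed fails the run):
1. the carousel is turned until its empty fork stands over the nose (value of joint carousel between -0.3 and 0.3 rad), for 0.2 s.
2. the gauge is pressed fully home on the valve stem and held with at least 6 N, its rod out (distance between gauge_seat and stem_top below 0.003 m and angle between the z axis of gauge_seat and the z axis of stem_top, either way round below 0.12 rad and contact force between gauge and tank above 6 N and value of joint rod above 0.01 m), for 0.5 s.
At the end, for the whole second after the job is handed in: The empty fork is within 0.3 rad of the nose; the gauge hangs in it, spout down (tilt under 0.15 rad), bar across both prongs within 0.35 rad, its centre within 17 mm along the prongs, 18 mm across and 5 mm in height of the resting place, at rest and released, its rod still more than 10 mm out (all of step 1 and x of gauge_centre in the frame of fork_seat between -0.017 and 0.017 m and y of gauge_centre in the frame of fork_seat between -0.018 and 0.018 m and z of gauge_centre in the frame of fork_seat between -0.005 and 0.005 m and angle between gauge_centre's own z axis and vertical below 0.15 rad and angle between the y axis of gauge_centre and the y axis of fork_seat, either way round below 0.35 rad and value of joint rod above 0.01 m and linear speed of gauge below 0.02 m/s and contact force between gauge and the fingers below 0.1 N); the robot touches nothing.
It fails at once if the valve stem is pressed with more than 40 N (contact force between gauge and tank above 40 N).
It fails at once if a bystander is moved by more than 30 mm (distance of any of cat, dino, jar, bowl, mug, spatula, brush, block from where it was at the start of the episode above 0.03 m).
It also fails if it takes over 67 s, if anything falls off the work surface, if the arm or the gripper's body presses on something with over 40 N, if the wrist force passes 120 N, or if a joint passes its speed limit or range.

## Working session

There is one attempt and no reset: what is moved stays moved. The work goes in short steps, Python scripts to look and compute and a tool call to move; the robot and the scene stay as the last step left them, time stands still between calls to the robot, and variables do not carry over. Pictures are saved under pics/ and viewed, at most 11 in all, crops included, and the job is handed in when it is done.

Besides the shell and the picture viewer there is one more tool, called after "Call:" by a JSON object that holds its "op" and its "data", one argument or row to a line. servo_tool: Moves the arm, as the interface text tells. Its arguments: {"type":"object","properties":{"moves":{"type":"array"},"force":{"type":"number"}},"required":["moves"]}

```bash
ls; mkdir -p pics; python3 - <<'E'
from rig import arm, optics
import cv2,numpy as np
for n in ["scene","top"]:
    im=optics.get_image(n); cv2.imwrite(f"pics/{n}0.png",im)
    c=optics.get_calibration(n); print(n,np.round(c["K"],1).tolist(),np.round(c["D"],3),np.round(c["R"],3).tolist(),np.round(c["t"],3))
print(arm.get_obs())
E
```

```text
pics
scene [[499.2, 0.0, 275.6], [0.0, 499.2, 210.2], [0.0, 0.0, 1.0]] [0.005 0.    0.    0.    0.   ] [[0.578, 0.816, 0.007], [0.481, -0.334, -0.81], [-0.659, 0.471, -0.586]] [-0.294 -0.156  1.979]
top [[404.1, 0.0, 282.1], [0.0, 404.1, 214.0], [0.0, 0.0, 1.0]] [-0.059  0.     0.     0.     0.   ] [[-0.018, -1.0, 0.014], [-0.992, 0.016, -0.126], [0.126, -0.016, -0.992]] [-0.015  0.514  1.181]
{'t': 0.1, 'q': array([ 1.21528874e+00,  9.17713793e-02,  1.23174832e+00, -2.41882840e-05,
        1.81979073e+00, -5.67077111e-02]), 'joint_vel': array([-0.00077814, -0.00107894, -0.0037062 , -0.00120247, -0.00037516,
       -0.00047974]), 'joint_efforts': array([ 2.35157699e-03, -4.47857344e+01, -4.07572210e+01,  6.99389353e-02,
        2.83944671e-02, -1.19602923e-04]), 'ee_pos': array([0.17665206, 0.57346   , 0.40363666]), 'tool_rot': array([ 1.48847662e-01,  9.88859765e-01, -8.43108954e-04, -1.64297145e-04]), 'contact_force': array([-0.28612134, -0.17034567,  0.04693054]), 'moment': array([ 0.03186444, -0.0370687 , -0.00820504]), 'gripper_force': 0.0, 'grip_width': 0.08775030191588698}
```

View pics/scene0.png

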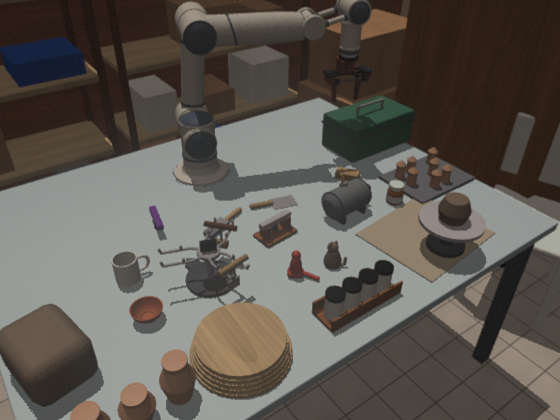

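View pics/top0.png

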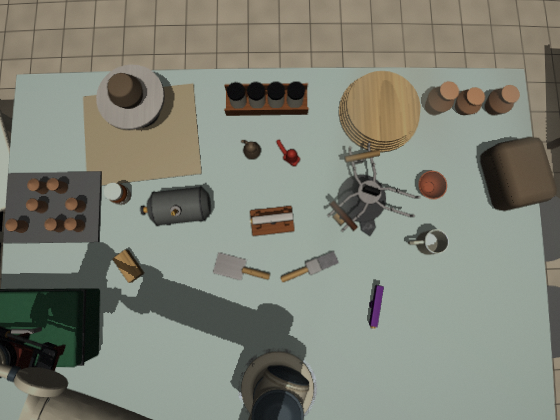

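The top view shows two gauge-shaped things. The aluminium bar on the wooden cradle at (272,219) is the gauge: it is metallic and in the cradle. The purple one at (376,305) is the decoy. The tank is at (180,206) with its stem near (176,211). The carousel axis is near (370,190), its empty fork points right to about (415,203), and the nose is at about (368,228). I'll confirm these in an enlarged crop.

```bash
cat > h.py <<'E'
from rig import arm, optics
import cv2,numpy as np
from scipy.spatial.transform import Rotation as Ro
def ray(c,uv):
    p=cv2.undistortPoints(np.array([[uv]],float),np.array(c["K"]),np.array(c["D"]))[0,0]
    R=np.array(c["R"]);t=np.array(c["t"]).ravel()
    return -R.T@t, R.T@np.array([p[0],p[1],1])
def atz(c,uv,z):
    o,d=ray(c,uv); return o+d*(z-o[2])/d[2]
def proj(c,X):
    R=np.array(c["R"]);t=np.array(c["t"]).ravel()
    return cv2.projectPoints(np.atleast_2d(np.array(X,float)),cv2.Rodrigues(R)[0],t,np.array(c["K"]),np.array(c["D"]))[0][:,0]
E
python3 - <<'E'
from h import *
im=cv2.imread("pics/top0.png")
a=cv2.resize(im[170:250,130:310],None,fx=4.4,fy=4.4,interpolation=cv2.INTER_CUBIC)[:, :792]
b=cv2.resize(im[140:240,320:450],None,fx=4.4,fy=4.4,interpolation=cv2.INTER_CUBIC)
s=np.zeros((600,800,3),np.uint8); 
a=cv2.resize(im[180:245,135:305],(800,306),interpolation=cv2.INTER_CUBIC)  #4.706
b=cv2.resize(im[145:238,320:430],(348,294),interpolation=cv2.INTER_CUBIC)  #3.164
sc=cv2.imread("pics/scene0.png")
d=cv2.resize(sc[205:300,150:295],(449,294),interpolation=cv2.INTER_CUBIC) #3.097
s[:306]=a; s[306:,:348]=b; s[306:,350:799]=d
cv2.imwrite("pics/c1.png",s)
c=optics.get_calibration("top")
for n,uv,z in [("gauge",(272,219),.07),("stem",(176,211),.14),("knob",(370,190),.15),("nose",(368,228),.01)]: print(n,atz(c,uv,z).round(3))
E
```

```text
gauge [0.495 0.007 0.07 ]
stem [0.514 0.269 0.14 ]
knob [ 0.562 -0.264  0.15 ]
nose [ 0.47  -0.286  0.01 ]
```

View pics/c1.png

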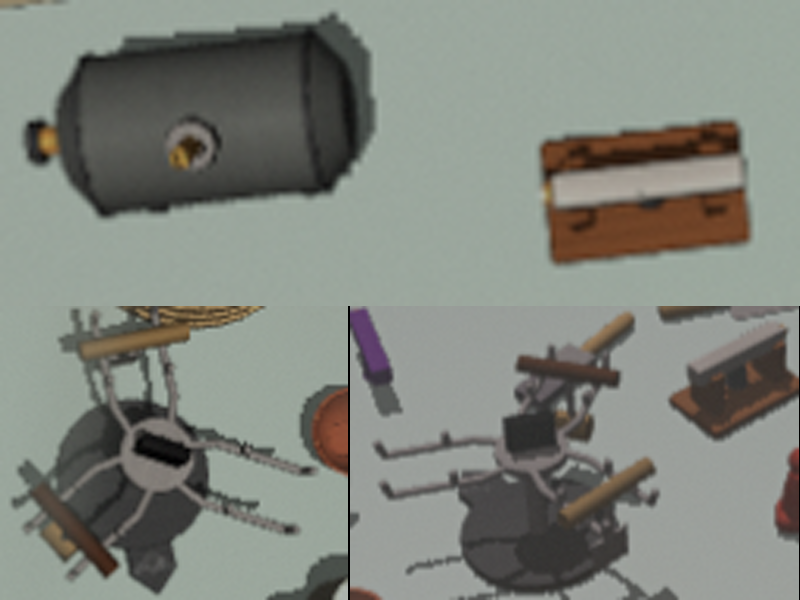

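The crop confirms the choices. The gauge is the aluminium bar on the cradle, with its brass or rod end on the left (+y). The fork points right and slightly down. The carousel needs about -70° to bring it to the nose. I'll travel over the tank and look with the wrist camera on the way.

Call:
{"op": "servo_tool", "data": {
  "moves": [
    [1, [1, -1, 0], [0, 0, -0.7]],
    [1, [1, -1, 0], [0, 0, -0.7]],
    [1, [1, -1, 0], [0, 0, -0.7]],
    [1, [1, -1, 0], [0, 0, -0.7]],
    [1, [1, -1, 0], [0, 0, -0.7]],
    [1, [1, -1, 0], [0, 0, -0.7]],
    [1, [1, -1, 0], [0, 0, -0.7]]
  ]
}}

```text
t: 0.68
ee_pos: [0.3174, 0.4323, 0.4041]
tool_rot: [0.316, 0.949, -0.0, -0.0]
contact_force: [0.3, 0.0, -0.2]
grip_width: 0.0879
gripper_force: 0.0
```

Call:
{"op": "servo_tool", "data": {
  "moves": [
    [1, [1, -1, 0], [0, 0, -0.7]],
    [1, [1, -1, 0], [0, 0, -0.7]],
    [1, [1, -1, 0], [0, 0, -0.7]],
    [1, [1, -1, 0], [0, 0, -0.7]],
    [1, [0, -1, 0], [0, 0, -0.7]],
    [1, [0, 0, 0], [0, 0, 0]]
  ]
}}

```text
t: 1.18
ee_pos: [0.3977, 0.3309, 0.4043]
tool_rot: [0.431, 0.902, -0.001, 0.0]
contact_force: [0.2, 0.2, -0.2]
grip_width: 0.0876
gripper_force: 0.0
```

```bash
cat > shot.py <<'E'
import sys,json; from h import *
n=sys.argv[1]
o=arm.get_obs(); c=optics.get_calibration("wrist"); im=optics.get_image("wrist"); cv2.imwrite(f"pics/{n}.png",im)
json.dump({k:np.array(v).tolist() for k,v in c.items()},open(f"pics/{n}.json","w"))
R=np.array(c["R"]);t=np.array(c["t"]).ravel()
T=Ro.from_quat(o["tool_rot"]).as_matrix()
print(round(o["t"],2),"ee",o["ee_pos"].round(4),"q",o["q"].round(3),"cam",(-R.T@t).round(3),"dir",R[2].round(3),"tooly",T[:,1].round(3),"z",T[:,2].round(3),"f",o["contact_force"].round(2),o["grip_width"])
E
python3 shot.py w1
```

```text
1.18 ee [0.3977 0.3309 0.4043] q [ 6.290e-01 -1.310e-01  1.450e+00 -1.000e-03  1.823e+00 -5.100e-02] cam [0.35  0.389 0.385] dir [ 0.173 -0.215 -0.961] tooly [ 0.778  0.629 -0.001] z [-0.    -0.002 -1.   ] f [ 0.18  0.2  -0.2 ] 0.08761835985494994
```

Call:
{"op": "servo_tool", "data": {
  "moves": [
    [1, [0.3, -1, 0], [0, 0, -0.5]],
    [1, [0.3, -1, 0], [0, 0, -0.5]],
    [1, [0.3, -1, 0], [0, 0, -0.5]],
    [1, [0.3, -1, 0], [0, 0, -0.5]],
    [1, [0.3, -1, 0], [0, 0, -0.5]],
    [1, [0.3, -1, 0], [0, 0, -0.5]],
    [1, [0.3, -1, 0], [0, 0, -0.5]],
    [1, [0.3, -1, 0], [0, 0, -0.5]]
  ]
}}

```text
t: 1.9
ee_pos: [0.4446, 0.1736, 0.4044]
tool_rot: [0.549, 0.836, 0.0, -0.0]
contact_force: [0.4, 0.2, 0.2]
grip_width: 0.088
gripper_force: 0.0
```

Call:
{"op": "servo_tool", "data": {
  "moves": [
    [1, [0.3, -1, 0], [0, 0, -0.5]],
    [1, [0.3, -1, 0], [0, 0, -0.5]],
    [1, [0.3, -1, 0], [0, 0, -0.5]],
    [1, [0.3, -1, 0], [0, 0, -0.5]],
    [1, [0.3, -1, 0], [0, 0, -0.5]],
    [1, [0.3, -1, 0], [0, 0, -0.5]],
    [1, [0, 0, 0], [0, 0, 0]],
    [1, [0, 0, 0], [0, 0, 0]]
  ]
}}

```text
t: 2.57
ee_pos: [0.4809, 0.0537, 0.4043]
tool_rot: [0.634, 0.773, 0.0, -0.0]
contact_force: [-0.1, 1.0, 0.5]
grip_width: 0.0879
gripper_force: 0.0
```

```bash
python3 shot.py w2
```

```text
2.57 ee [0.4809 0.0537 0.4043] q [ 4.100e-02 -2.210e-01  1.530e+00  1.000e-03  1.833e+00 -1.570e-01] cam [0.466 0.127 0.385] dir [ 0.054 -0.269 -0.962] tooly [ 0.981  0.196 -0.001] z [-0.001  0.001 -1.   ] f [-0.12  1.04  0.5 ] 0.08791583921877967
```

Call:
{"op": "servo_tool", "data": {
  "moves": [
    [1, [0.2, -1, 0], [0, 0, -0.6]],
    [1, [0.2, -1, 0], [0, 0, -0.6]],
    [1, [0.2, -1, 0], [0, 0, -0.6]],
    [1, [0.2, -1, 0], [0, 0, -0.6]],
    [1, [0.2, -1, 0], [0, 0, -0.6]],
    [1, [0.2, -1, 0], [0, 0, -0.6]],
    [1, [0.2, -1, 0], [0, 0, -0.6]],
    [1, [0.2, -1, 0], [0, 0, -0.6]]
  ]
}}

```text
t: 3.28
ee_pos: [0.513, -0.1058, 0.4047]
tool_rot: [0.754, 0.657, 0.0, -0.0]
contact_force: [0.3, -0.3, -0.2]
grip_width: 0.0879
gripper_force: 0.0
```

Call:
{"op": "servo_tool", "data": {
  "moves": [
    [1, [0.2, -1, 0], [0, 0, -0.6]],
    [1, [0.2, -1, 0], [0, 0, -0.6]],
    [1, [0, -0.5, 0], [0, 0, 0]],
    [1, [0, 0, 0], [0, 0, 0]],
    [1, [0, 0, 0], [0, 0, 0]]
  ]
}}

```text
t: 3.7
ee_pos: [0.5208, -0.1556, 0.4045]
tool_rot: [0.78, 0.625, 0.0, -0.0]
contact_force: [0.7, -0.2, -0.3]
grip_width: 0.0876
gripper_force: 0.0
```

```bash
python3 shot.py w3; python3 - <<'E'
import cv2,numpy as np
a=[cv2.imread(f"pics/w{i}.png") for i in (1,2,3)]
s=np.zeros((600,800,3),np.uint8)
for k,i in enumerate(a): s[(k//2)*300:(k//2)*300+300,(k%2)*400:(k%2)*400+400]=cv2.resize(i,(400,300),interpolation=cv2.INTER_AREA)
cv2.imwrite("pics/c2.png",s)
E
```

```text
3.7 ee [ 0.5208 -0.1556  0.4045] q [-3.530e-01 -6.100e-02  1.384e+00  1.000e-03  1.819e+00 -1.330e-01] cam [ 0.537 -0.083  0.386] dir [-0.06  -0.268 -0.962] tooly [ 0.976 -0.218 -0.   ] z [-0.     0.001 -1.   ] f [ 0.68 -0.21 -0.27] 0.08763825014289096
```

View pics/c2.png

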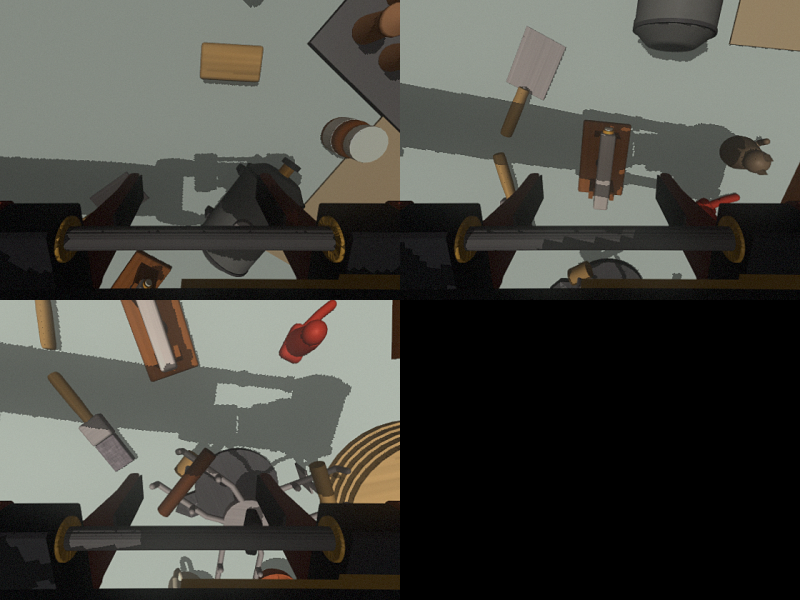

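w2 shows the gauge clearly, at composite (605,165), with its rod end up (+y). In w3 the knob is partly hidden behind the fingers at (245,515). I'll move right over the knob.

Call:
{"op": "servo_tool", "data": {
  "moves": [
    [1, [0.3, -0.9, 0], [0, 0, -0.3]],
    [1, [0.3, -0.9, 0], [0, 0, -0.3]],
    [1, [0.3, -0.9, 0], [0, 0, -0.3]],
    [1, [0.3, -0.9, 0], [0, 0, -0.3]],
    [1, [0.3, -0.9, 0], [0, 0, -0.3]],
    [1, [0.3, -0.9, 0], [0, 0, 0]],
    [1, [0, 0, 0], [0, 0, 0]],
    [1, [0, 0, 0], [0, 0, 0]]
  ]
}}

```text
t: 4.42
ee_pos: [0.5569, -0.2638, 0.4043]
tool_rot: [0.812, 0.583, 0.0, -0.001]
contact_force: [-0.2, -0.9, -0.6]
grip_width: 0.0877
gripper_force: 0.0
```

```bash
python3 shot.py w4; python3 - <<'E'
import cv2,numpy as np
a=cv2.imread("pics/w4.png"); b=cv2.imread("pics/w2.png")
s=np.zeros((600,800,3),np.uint8)
s[:420,:560]=a
s[420:600,:280]=cv2.resize(b[150:300,210:350][20:110],(280,180))
s[:600,560:800]=cv2.resize(b[160:310,240:340-40],(240,600),interpolation=cv2.INTER_CUBIC) # 4x
cv2.imwrite("pics/c3.png",s)
E
```

```text
4.42 ee [ 0.5569 -0.2638  0.4043] q [-4.980e-01  1.360e-01  1.183e+00  1.000e-03  1.823e+00 -1.720e-01] cam [ 0.581 -0.193  0.385] dir [-0.088 -0.26  -0.962] tooly [ 0.947 -0.32  -0.001] z [-0.     0.001 -1.   ] f [-0.22 -0.89 -0.57] 0.08773616206772389
```

View pics/c3.png

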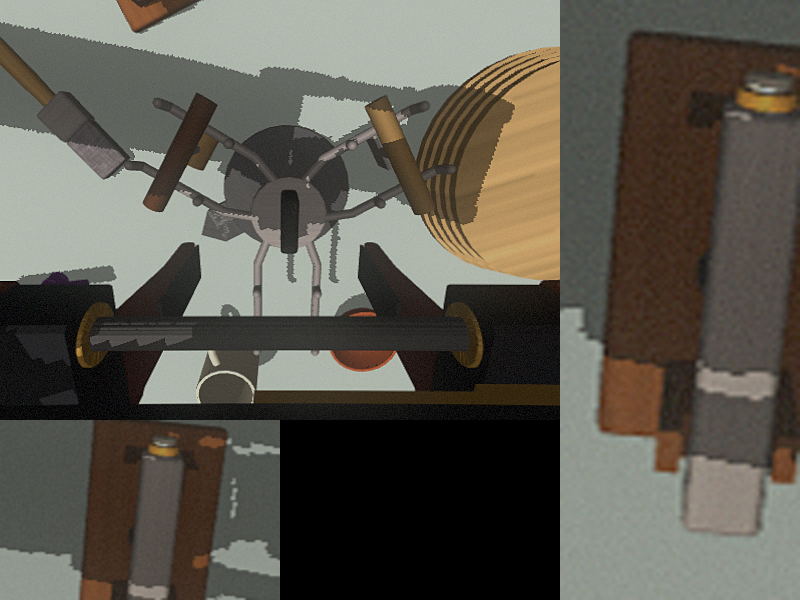

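```bash
python3 - <<'E'
from h import *
import json
c=json.load(open("pics/w4.json"))
for n,uv,z in [("knobL",(281,252),.15),("knobR",(299,252),.15),("tipL",(257,352),.125),("tipR",(315,352),.125),("foot l",(223,185),.012),("foot r",(349,185),.012),("foot top",(287,125),.012)]: print(n,atz(c,uv,z).round(4))
# refine: dark knob mask
im=cv2.imread("pics/w4.png"); g=im.max(2)
m=(g[180:262,270:310]<45).astype(np.uint8); n,l,st,ce=cv2.connectedComponentsWithStats(m); print(st[1:],ce[1:]); 
def knob(cx,cy,a,z):
    R=np.array([[np.cos(a),-np.sin(a)],[np.sin(a),np.cos(a)]])
    return [list(np.array([cx,cy])+R@np.array(p))+[z] for p in [(.023,.007),(-.023,.007),(-.023,-.007),(.023,-.007)]]
for cx,cy in [(.562,-.264)]:
    a=np.arctan2(.947,.32); print(proj(c,knob(cx,cy,a,.15)).round(0).tolist(),proj(c,knob(cx,cy,a,.114)).round(0).tolist())
t=optics.get_calibration("top"); s=optics.get_calibration("scene")
print("nose top",atz(t,(368,234.1),.01).round(4), "nose w4",atz(c,(205,240),.01).round(4))
w=json.load(open("pics/w2.json"))
# gauge from right panel: u=240+(x-560)/4, v=160+y/4
f=lambda x,y:(240+(x-560)/4,160+y/4)
for n,p in [("Rtop",(800,112)),("Ltop",(722,108)),("Lbot",(690,458)),("Rbot",(770,465)),("Lb2",(684,530)),("Rb2",(760,535))]:
  for z in (.08,.1): print(n,z,atz(w,f(*p),z).round(4))
E
```

```text
knobL [ 0.5501 -0.2895  0.15  ]
knobR [ 0.5637 -0.2941  0.15  ]
tipL [ 0.4914 -0.3915  0.125 ]
tipR [ 0.5447 -0.4094  0.125 ]
foot l [ 0.4939 -0.2423  0.012 ]
foot r [ 0.636  -0.2903  0.012 ]
foot top [ 0.5877 -0.2012  0.012 ]
[[ 11  10  18  63 706]
 [ 19  54   3   1   3]
 [ 23  55   2   1   2]
 [ 18  56   2   2   2]
 [ 23  56   5   8  18]
 [ 20  58   1   1   1]
 [ 16  60   4   3   4]
 [ 21  60   3   3   4]
 [ 25  65   2   2   3]
 [ 16  66   1   1   1]
 [ 23  68   4   5   8]] [[18.57223796 32.26203966]
 [20.         54.        ]
 [23.5        55.        ]
 [18.5        56.5       ]
 [25.83333333 58.61111111]
 [20.         58.        ]
 [17.5        61.25      ]
 [21.75       61.        ]
 [25.66666667 65.66666667]
 [16.         66.        ]
 [25.125      70.625     ]]
[[276.0, 189.0], [276.0, 246.0], [294.0, 246.0], [295.0, 189.0]] [[276.0, 181.0], [277.0, 231.0], [292.0, 231.0], [293.0, 181.0]]
nose top [ 0.4509 -0.2854  0.01  ] nose w4 [ 0.4463 -0.3009  0.01  ]
Rtop 0.08 [0.4988 0.0682 0.08  ]
Rtop 0.1 [0.4967 0.0721 0.1   ]
Ltop 0.08 [0.4799 0.0655 0.08  ]
Ltop 0.1 [0.479  0.0695 0.1   ]
Lbot 0.08 [ 0.4902 -0.0285  0.08  ]
Lbot 0.1 [ 0.4886 -0.0183  0.1   ]
Rbot 0.08 [ 0.5114 -0.0263  0.08  ]
Rbot 0.1 [ 0.5084 -0.0163  0.1   ]
Lb2 0.08 [ 0.4927 -0.0497  0.08  ]
Lb2 0.1 [ 0.491  -0.0381  0.1   ]
Rb2 0.08 [ 0.513  -0.0472  0.08  ]
Rb2 0.1 [ 0.5099 -0.0358  0.1   ]
```

The knob axis is at about (0.565, -0.269) and the foot measures 150 mm across, which checks. The fork points to -109.5° and the nose to about -171.5°, so the turn is -62°. Descending to grip the knob.

Call:
{"op": "servo_tool", "data": {
  "moves": [
    [1, [0.4, -0.25, -0.8], [0, 0, -0.2]],
    [1, [0, 0, -1], [0, 0, 0]],
    [1, [0, 0, -1], [0, 0, 0]],
    [1, [0, 0, -1], [0, 0, 0]],
    [1, [0, 0, -1], [0, 0, 0]],
    [-0.5, [0, 0, -0.2], [0, 0, 0]],
    [-1, [0, 0, 0], [0, 0, 0]],
    [-1, [0, 0, 0], [0, 0, 0]]
  ],
  "force": 20
}}

```text
t: 5.13
ee_pos: [0.5648, -0.2687, 0.3059]
tool_rot: [0.816, 0.577, 0.0, 0.0]
contact_force: [-0.7, -0.9, -0.0]
grip_width: 0.0715
gripper_force: 0.0
```

Call:
{"op": "servo_tool", "data": {
  "moves": [
    [-1, [0, 0, 0], [0, 0, 0]],
    [-1, [0, 0, 0], [0, 0, 0]],
    [-1, [0, 0, 0], [0, 0, 0]],
    [-1, [0, 0, 0], [0, 0, 0]]
  ]
}}

```text
t: 5.47
ee_pos: [0.5647, -0.2697, 0.3056]
tool_rot: [0.817, 0.577, 0.0, 0.001]
contact_force: [-0.2, 0.2, -0.0]
grip_width: 0.0448
gripper_force: 0.0
```

Call:
{"op": "servo_tool", "data": {
  "moves": [
    [-1, [0, 0, 0], [0, 0, 0]],
    [-1, [0, 0, 0], [0, 0, 0]],
    [-1, [0, 0, 0], [0, 0, 0]],
    [-1, [0, 0, 0], [0, 0, 0]],
    [-1, [0, 0, 0], [0, 0, 0]],
    [-1, [0, 0, 0], [0, 0, 0]]
  ]
}}

```text
t: 5.97
ee_pos: [0.5639, -0.2694, 0.3045]
tool_rot: [0.817, 0.577, -0.001, -0.001]
contact_force: [-5.1, 2.2, 2.3]
grip_width: 0.0138
gripper_force: 20.0
```

Call:
{"op": "servo_tool", "data": {
  "moves": [
    [-1, [0, 0, 0], [0, 0, -0.5]],
    [-1, [0, 0, 0], [0, 0, -0.5]],
    [-1, [0, 0, 0], [0, 0, -1]],
    [-1, [0, 0, 0], [0, 0, -1]]
  ]
}}

```text
t: 6.3
ee_pos: [0.5641, -0.2695, 0.3045]
tool_rot: [0.873, 0.487, -0.001, -0.001]
contact_force: [-4.1, 0.5, 0.9]
grip_width: 0.0138
gripper_force: 20.0
```

Call:
{"op": "servo_tool", "data": {
  "moves": [
    [-1, [0, 0, 0], [0, 0, -1]],
    [-1, [0, 0, 0], [0, 0, -1]],
    [-1, [0, 0, 0], [0, 0, -1]],
    [-1, [0, 0, 0], [0, 0, -1]],
    [-1, [0, 0, 0], [0, 0, -1]],
    [-1, [0, 0, 0], [0, 0, -1]],
    [-1, [0, 0, 0], [0, 0, -1]],
    [-1, [0, 0, 0], [0, 0, -1]]
  ]
}}

```text
t: 6.97
ee_pos: [0.5646, -0.27, 0.3045]
tool_rot: [0.974, 0.227, -0.0, 0.0]
contact_force: [0.7, -2.1, -0.9]
grip_width: 0.0139
gripper_force: 20.0
```

Call:
{"op": "servo_tool", "data": {
  "moves": [
    [-1, [0, 0, 0], [0, 0, -1]],
    [-1, [0, 0, 0], [0, 0, -1]],
    [-1, [0, 0, 0], [0, 0, -1]],
    [-1, [0, 0, 0], [0, 0, -1]],
    [-1, [0, 0, 0], [0, 0, -0.5]],
    [-1, [0, 0, 0], [0, 0, 0]],
    [-1, [0, 0, 0], [0, 0, 0]]
  ]
}}

```text
t: 7.55
ee_pos: [0.5646, -0.2705, 0.3045]
tool_rot: [0.997, 0.073, 0.0, 0.001]
contact_force: [1.9, -4.9, -0.7]
grip_width: 0.014
gripper_force: 20.0
```

```bash
python3 - <<'E'
from h import *
im=optics.get_image("top"); cv2.imwrite("pics/top1.png",im)
o=arm.get_obs(); print(o["t"],o["ee_pos"],Ro.from_quat(o["tool_rot"]).as_matrix()[:,1],o["q"].round(2),o["contact_force"])
E
```

```text
7.6 [ 0.56463626 -0.27047734  0.30451919] [ 0.14628803 -0.98924009  0.00196471] [-0.5   0.16  1.33 -0.    1.65  0.92] [ 2.17333518 -4.54781622 -1.81867884]
```

Turned to the target and gripped cleanly. I'll release, rise and travel to the gauge while turning back.

Call:
{"op": "servo_tool", "data": {
  "moves": [
    [1, [0, 0, 0], [0, 0, 0]],
    [1, [0, 0, 0], [0, 0, 0]],
    [1, [0, 0, 0], [0, 0, 0]],
    [1, [0, 0, 1], [0, 0, 0]],
    [1, [0, 0, 1], [0, 0, 0]],
    [1, [0, 0, 1], [0, 0, 0]],
    [1, [0, 0.5, 1], [0, 0, 1]],
    [1, [-0.25, 1, 0], [0, 0, 1]]
  ]
}}

```text
t: 8.27
ee_pos: [0.5598, -0.2405, 0.3895]
tool_rot: [0.99, 0.144, 0.003, 0.002]
contact_force: [1.3, 0.1, 0.6]
grip_width: 0.0636
gripper_force: 0.0
```

Call:
{"op": "servo_tool", "data": {
  "moves": [
    [1, [-0.25, 1, 0], [0, 0, 1]],
    [1, [-0.25, 1, 0], [0, 0, 1]],
    [1, [-0.25, 1, 0], [0, 0, 1]],
    [1, [-0.25, 1, 0], [0, 0, 1]],
    [1, [-0.25, 1, 0], [0, 0, 1]],
    [1, [-0.25, 1, 0], [0, 0, 1]],
    [1, [-0.25, 1, 0], [0, 0, 1]],
    [1, [-0.25, 1, 0], [0, 0, 1]]
  ]
}}

```text
t: 8.93
ee_pos: [0.5192, -0.0784, 0.3848]
tool_rot: [0.911, 0.412, 0.0, -0.0]
contact_force: [0.3, -0.7, -0.1]
grip_width: 0.088
gripper_force: 0.0
```

Call:
{"op": "servo_tool", "data": {
  "moves": [
    [1, [-0.25, 1, 0], [0, 0, 1]],
    [1, [-0.25, 0.6, 0], [0, 0, 1]],
    [1, [-0.25, 0.5, 0], [0, 0, 1]],
    [1, [-0.25, 0.5, 0], [0, 0, 1]],
    [1, [-0.1, 0.3, 0], [0, 0, 1]],
    [1, [0, 0, 0], [0, 0, 1]],
    [1, [0, 0, 0], [0, 0, 1]],
    [1, [0, 0, 0], [0, 0, 1]]
  ]
}}

```text
t: 9.6
ee_pos: [0.4974, -0.0211, 0.3849]
tool_rot: [0.762, 0.648, 0.0, 0.0]
contact_force: [0.5, 0.2, 0.4]
grip_width: 0.0875
gripper_force: 0.0
```

Call:
{"op": "servo_tool", "data": {
  "moves": [
    [1, [0, 0, 0], [0, 0, 1]],
    [1, [0, 0, 0], [0, 0, 1]],
    [1, [0, 0, 0], [0, 0, 1]],
    [1, [0, 0, 0], [0, 0, 1]],
    [1, [0, 0, 0], [0, 0, 0]],
    [1, [0, 0, 0], [0, 0, 0]]
  ]
}}

```text
t: 10.1
ee_pos: [0.4976, -0.0214, 0.3847]
tool_rot: [0.667, 0.745, 0.0, 0.0]
contact_force: [-0.1, -0.4, -0.1]
grip_width: 0.088
gripper_force: 0.0
```

```bash
python3 shot.py w5; python3 - <<'E'
from h import *
cv2.imwrite("pics/top2.png",optics.get_image("top"))
cv2.imwrite("pics/scene2.png",optics.get_image("scene"))
a=cv2.imread("pics/w5.png"); t=cv2.imread("pics/top2.png")
s=np.zeros((600,800,3),np.uint8)
s[:330,:440]=cv2.resize(a[:,:],(440,330),interpolation=cv2.INTER_AREA)
s[:360,440:800]=cv2.resize(t[150:240,320:410],(360,360),interpolation=cv2.INTER_CUBIC)
sc=cv2.imread("pics/scene2.png")
s[360:600,:400]=cv2.resize(sc[180:240,310:410],(400,240),interpolation=cv2.INTER_CUBIC)
s[360:600,400:800]=cv2.resize(t[180:240,130:230],(400,240),interpolation=cv2.INTER_CUBIC)
cv2.imwrite("pics/c4.png",s)
E
```

```text
10.1 ee [ 0.4976 -0.0214  0.3847] q [-0.111 -0.187  1.535  0.     1.793 -0.223] cam [0.489 0.053 0.366] dir [ 0.031 -0.273 -0.961] tooly [0.994 0.111 0.   ] z [ 0.  0. -1.] f [-0.08 -0.38 -0.1 ] 0.0879918003796469
```

View pics/c4.png

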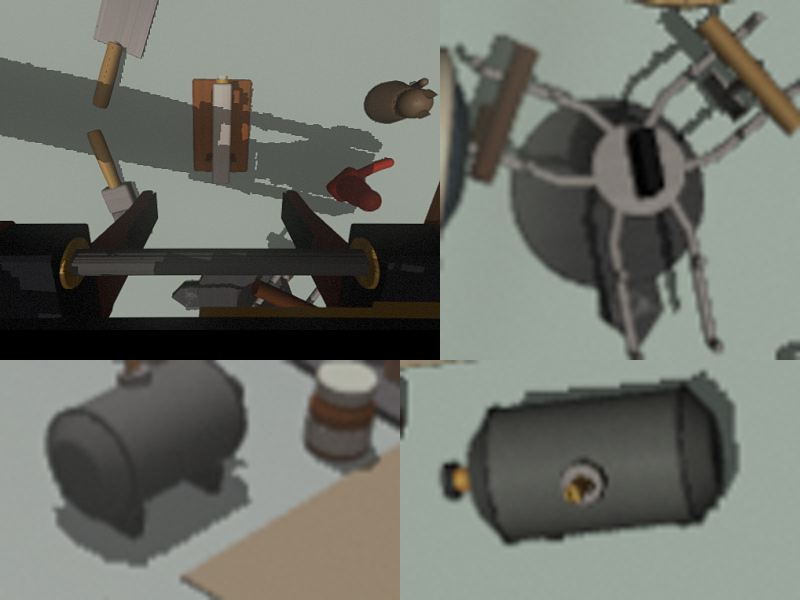

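```bash
python3 - <<'E'
from h import *
import json
t=optics.get_calibration("top")
p=[atz(t,uv,.126) for uv in [(368,238.7),(388.7,236.2)]]; m=(p[0]+p[1])/2
n=atz(t,(368.7,236.5),.01); A=np.array([.5648,-.269])
print("tips",np.round(p,4),"sep",np.linalg.norm(p[0]-p[1])); 
for k,v in (("fork",m),("nose",n)):
    d=v[:2]-A; print(k,v.round(4),np.linalg.norm(d).round(4),np.degrees(np.arctan2(d[1],d[0])).round(1))
w=json.load(open("pics/w5.json")); im=cv2.imread("pics/w5.png")
hsv=cv2.cvtColor(im,cv2.COLOR_BGR2HSV)
roi=np.zeros(im.shape[:2],np.uint8)
for v in range(112,236,8):
    print(v," ".join(f"{int(hsv[v,u,1])}/{int(hsv[v,u,2])}" for u in range(258,304,2)))
E
```

```text
tips [[ 0.4297 -0.2582  0.126 ]
 [ 0.4355 -0.3164  0.126 ]] sep 0.05849963149410692
fork [ 0.4326 -0.2873  0.126 ] 0.1334 -172.1
nose [ 0.4435 -0.2872  0.01  ] 0.1227 -171.5
112 138/118 136/124 152/124 152/121 152/121 149/115 117/105 35/153 18/167 24/172 26/166 21/168 26/166 32/165 36/171 32/165 34/167 34/159 29/104 106/70 87/70 106/70 104/76
120 138/120 156/118 150/122 148/121 141/121 138/105 62/87 42/152 21/168 23/170 27/167 27/168 29/170 36/172 34/171 36/163 36/162 29/152 36/99 115/73 140/95 149/116 143/123
128 156/126 157/128 156/124 154/119 145/123 140/104 53/82 32/152 23/167 26/170 30/171 26/166 30/164 37/166 32/160 31/162 32/157 34/151 38/94 91/67 153/128 145/121 149/123
136 118/65 110/74 112/73 106/77 135/68 140/69 82/56 30/77 37/89 27/86 32/87 29/87 27/84 39/132 30/162 36/158 38/155 34/142 49/84 120/72 116/68 105/68 135/64
144 114/65 141/67 127/66 129/71 151/66 131/64 79/68 41/87 42/91 33/93 39/91 35/96 38/93 41/94 37/90 25/92 36/91 28/82 72/71 135/68 113/63 142/70 128/74
152 108/66 135/64 148/69 124/76 116/68 144/62 77/66 38/81 24/85 40/90 42/91 29/89 33/85 36/91 38/87 40/9
[... 875 characters left out ...]
4/39 45/62 32/87 33/86 37/90 47/86 36/85 26/89 27/85 39/91 38/88 42/86 53/58 119/43 110/44 125/45 162/60 138/61
208 115/71 150/68 120/68 120/68 120/66 124/64 34/68 41/88 39/92 36/93 30/84 32/87 36/84 33/85 32/89 23/88 37/82 58/62 139/55 110/65 110/67 129/65 122/67
216 106/65 116/68 122/67 110/72 122/71 107/62 33/62 37/89 38/93 31/91 29/88 32/89 30/86 28/91 35/87 32/87 31/81 40/58 108/59 127/66 122/69 129/71 122/71
224 19/93 15/87 18/85 6/88 20/91 14/94 28/73 31/90 38/93 37/89 29/87 25/90 33/93 34/91 25/90 36/92 27/86 20/78 15/87 18/84 18/87 15/85 15/85
232 16/163 20/76 16/78 22/81 23/78 18/83 10/78 20/89 38/93 33/86 34/90 25/83 21/86 34/90 37/90 28/90 31/81 7/77 21/87 18/87 25/91 12/86 17/90
```

```bash
python3 - <<'E'
from h import *
import json
w=json.load(open("pics/w5.json")); im=cv2.imread("pics/w5.png")
print(im[96:114,282].tolist()); print(im[226:244,280].max(1).tolist())
for z in (.06,.07,.08):
    P=[atz(w,uv,z) for uv in [(271,112),(294,112),(270,232),(292.5,232)]]
    print(z,np.round(P,4)[:,:2].tolist(),"w",np.linalg.norm(P[0]-P[1]).round(4),np.linalg.norm(P[2]-P[3]).round(4),[atz(w,(282,v),z)[1].round(4) for v in (102,105,108,234,237)])
E
```

```text
[[161, 165, 161], [182, 172, 172], [180, 172, 168], [182, 173, 174], [142, 136, 133], [87, 152, 172], [62, 145, 166], [68, 145, 168], [68, 147, 172], [63, 151, 176], [74, 70, 69], [118, 126, 133], [136, 142, 157], [153, 168, 170], [149, 158, 166], [149, 163, 168], [149, 161, 166], [150, 161, 170]]
[86, 96, 87, 88, 88, 89, 83, 92, 92, 82, 161, 161, 158, 161, 155, 159, 159, 158]
0.06 [[0.4814, 0.0586], [0.5024, 0.061], [0.4925, -0.0574], [0.5153, -0.0549]] w 0.0211 0.0229 [np.float64(0.0683), np.float64(0.0658), np.float64(0.0632), np.float64(-0.0582), np.float64(-0.0615)]
0.07 [[0.4817, 0.0584], [0.5019, 0.0607], [0.4924, -0.0538], [0.5144, -0.0514]] w 0.0204 0.0221 [np.float64(0.0678), np.float64(0.0654), np.float64(0.0629), np.float64(-0.0546), np.float64(-0.0577)]
0.08 [[0.4819, 0.0583], [0.5015, 0.0604], [0.4923, -0.0502], [0.5136, -0.0478]] w 0.0197 0.0214 [np.float64(0.0673), np.float64(0.0649), np.float64(0.0625), np.float64(-0.0509), np.float64(-0.054)]
```

Fork and nose agree to within 1°, and fork_seat works out near (0.462, -0.284). The gauge centre is (0.4976, 0.0037, about 0.059) with its closing axis at 6°. The bar length comes out at 120 mm, as it should. Descending to grasp it.

Call:
{"op": "servo_tool", "data": {
  "moves": [
    [0.3, [0, 0.6, -0.6], [0, 0, 0]],
    [0.3, [0, 0.65, -1], [0, 0, 0]],
    [0.3, [0, 0, -1], [0, 0, 0]],
    [0.3, [0, 0, -1], [0, 0, 0]],
    [0.3, [0, 0, -1], [0, 0, 0]],
    [0.3, [0, 0, -1], [0, 0, 0]],
    [0.3, [0, 0, -1], [0, 0, 0]],
    [0.3, [0, 0, -0.75], [0, 0, 0]]
  ]
}}

```text
t: 10.92
ee_pos: [0.4969, 0.0043, 0.2346]
tool_rot: [0.666, 0.746, -0.001, -0.001]
contact_force: [0.5, -0.4, -0.5]
grip_width: 0.0572
gripper_force: 0.0
```

Call:
{"op": "servo_tool", "data": {
  "moves": [
    [0.3, [0, 0, -0.4], [0, 0, 0]],
    [0.3, [0, 0, -0.25], [0, 0, 0]],
    [0.3, [0, 0, 0], [0, 0, 0]]
  ]
}}

```text
t: 11.17
ee_pos: [0.4973, 0.0038, 0.2234]
tool_rot: [0.666, 0.746, -0.001, -0.001]
contact_force: [0.6, -0.2, -0.0]
grip_width: 0.0572
gripper_force: 0.0
```

Call:
{"op": "servo_tool", "data": {
  "moves": [
    [-1, [0, 0, 0], [0, 0, 0]],
    [-1, [0, 0, 0], [0, 0, 0]],
    [-1, [0, 0, 0], [0, 0, 0]],
    [-1, [0, 0, 0], [0, 0, 0]],
    [-1, [0, 0, 0], [0, 0, 0]],
    [-1, [0, 0, 0], [0, 0, 0]],
    [-1, [0, 0, 0], [0, 0, 0]]
  ],
  "force": 50
}}

```text
t: 11.75
ee_pos: [0.4977, 0.0034, 0.225]
tool_rot: [0.666, 0.746, 0.0, 0.0]
contact_force: [-0.9, 0.4, 1.2]
grip_width: 0.0219
gripper_force: 50.0
```

Gauge gripped (21.9 mm). I'll lift and look at the stem from close by, from two places.

Call:
{"op": "servo_tool", "data": {
  "moves": [
    [-1, [0, 0, 0.5], [0, 0, 0]],
    [-1, [0, 0, 1], [0, 0, 0]],
    [-1, [0, 0, 1], [0, 0, 0]],
    [-1, [0, 0.5, 1], [0, 0, 0]],
    [-1, [0, 1, 1], [0, 0, 0]],
    [-1, [0, 1, 1], [0, 0, 0]],
    [-1, [0, 1, 1], [0, 0, 0]],
    [-1, [0, 1, 1], [0, 0, 0]]
  ]
}}

```text
t: 12.42
ee_pos: [0.4973, 0.0942, 0.3761]
tool_rot: [0.666, 0.746, 0.0, -0.0]
contact_force: [0.4, 0.1, -1.9]
grip_width: 0.0217
gripper_force: 50.0
```

Call:
{"op": "servo_tool", "data": {
  "moves": [
    [-1, [-0.4, 1, 0], [0, 0, 0]],
    [-1, [-0.4, 1, 0], [0, 0, 0]],
    [-1, [-0.4, 1, 0], [0, 0, 0]],
    [-1, [-0.4, 0, 0], [0, 0, 0]],
    [-1, [0, 0, 0], [0, 0, 0]],
    [-1, [0, 0, 0], [0, 0, 0]]
  ]
}}

```text
t: 12.92
ee_pos: [0.4654, 0.1531, 0.3749]
tool_rot: [0.666, 0.746, -0.0, 0.0]
contact_force: [-0.2, 0.4, -1.6]
grip_width: 0.0216
gripper_force: 50.0
```

```bash
python3 shot.py w6
```

```text
12.92 ee [0.4654 0.1531 0.3749] q [ 2.480e-01 -2.100e-01  1.573e+00 -1.000e-03  1.779e+00  1.350e-01] cam [0.457 0.227 0.356] dir [ 0.032 -0.274 -0.961] tooly [0.994 0.113 0.   ] z [ 0.    -0.001 -1.   ] f [-0.19  0.37 -1.6 ] 0.02163710053801724
```

Call:
{"op": "servo_tool", "data": {
  "moves": [
    [-1, [1, 0.3, 0], [0, 0, 0]],
    [-1, [1, 0.3, 0], [0, 0, 0]],
    [-1, [1, 0.3, 0], [0, 0, 0]],
    [-1, [1, 0, 0], [0, 0, 0]],
    [-1, [0, 0, 0], [0, 0, 0]],
    [-1, [0, 0, 0], [0, 0, 0]]
  ]
}}

```text
t: 13.47
ee_pos: [0.5466, 0.1703, 0.3736]
tool_rot: [0.667, 0.745, -0.001, -0.0]
contact_force: [-0.6, -0.2, -0.9]
grip_width: 0.0215
gripper_force: 50.0
```

```bash
python3 shot.py w7;python3 - <<'E'
from h import *
import json
s=np.zeros((600,800,3),np.uint8)
for k,n in enumerate(("w6","w7")):
    c=json.load(open(f"pics/{n}.json")); a=cv2.imread(f"pics/{n}.png")
    s[:300,400*k:400*k+400]=cv2.resize(a,(400,300),interpolation=cv2.INTER_AREA)
    u,v=proj(c,[.51,.269,.14])[0].round().astype(int); u0=max(0,u-50); v0=max(0,v-37); print(n,u,v,"crop",u0,v0)
    s[300:,400*k:400*k+400]=cv2.resize(a[v0:v0+75,u0:u0+100],(400,300),interpolation=cv2.INTER_CUBIC)
cv2.imwrite("pics/c5.png",s)
E
```

```text
13.47 ee [0.5466 0.1703 0.3736] q [ 0.243  0.014  1.365 -0.     1.764  0.132] cam [0.538 0.245 0.355] dir [ 0.029 -0.274 -0.961] tooly [ 0.994  0.111 -0.002] z [-0.002 -0.001 -1.   ] f [-0.59 -0.23 -0.89] 0.021489376337941825
w6 372 59 crop 322 22
w7 239 73 crop 189 36
```

View pics/c5.png

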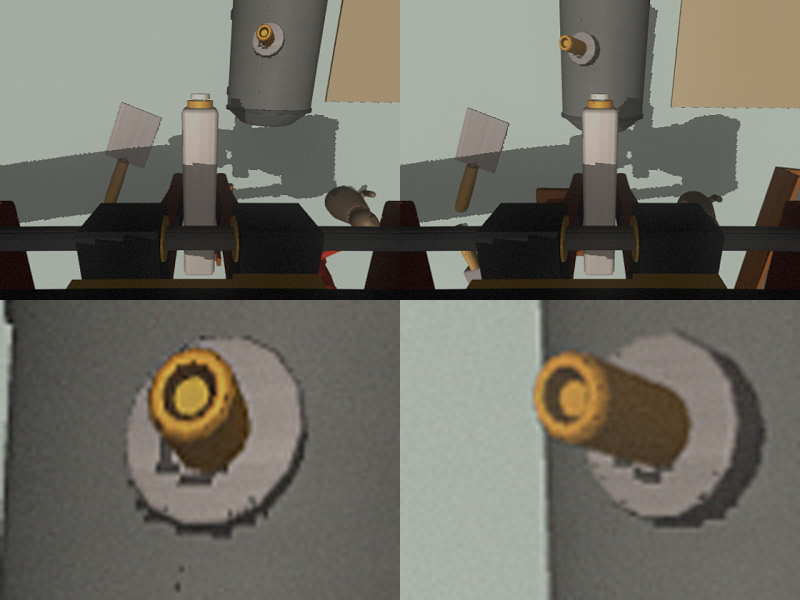

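```bash
cat >> h.py <<'E'
def tri(obs):
    A=np.zeros((3,3));b=np.zeros(3)
    for c,uv in obs:
        o,d=ray(c,uv); d=d/np.linalg.norm(d); M=np.eye(3)-np.outer(d,d); A+=M;b+=M@o
    X=np.linalg.solve(A,b); return X,[ (proj(c,X)[0]-uv).round(1).tolist() for c,uv in obs]
E
python3 - <<'E'
from h import *
import json
a,b=[json.load(open(f"pics/{n}.json")) for n in("w6","w7")]; t=optics.get_calibration("top")
r,e=tri([(a,(369.7,45.5)),(b,(232,60.2))]); print("rim",r.round(4),e,"top px",proj(t,r))
d,e=tri([(a,(375.5,55)),(b,(255.2,68.5))]); print("boss",d.round(4),e)
v=r-d; L=np.linalg.norm(v); v/=L; print("len",L,"axis",v.round(3),"lean",np.arccos(v[2]),"az",np.degrees(np.arctan2(v[1],v[0])))
# tank axis from w6/w7 side edges (full px): report rays for edges
E
```

```text
rim [0.5062 0.2753 0.1452] [[-0.0, 0.0], [-0.0, -0.0]] top px [[173.05270616 213.47697288]]
boss [0.5179 0.2762 0.1167] [[-0.0, 0.4], [-0.0, -0.4]]
len 0.030873110157581936 axis [-0.381 -0.031  0.924] lean 0.39237063976118236 az -175.28853430939532
```

```bash
python3 - <<'E'
from h import *
import json
im=cv2.imread("pics/w6.png"); g=cv2.cvtColor(im,cv2.COLOR_BGR2GRAY)
print("K",np.round(json.load(open("pics/w6.json"))["K"],1).tolist())
for v in (170,200,220): print(v,g[v,246:314:1].tolist())
print("col280",im[125:170,280].max(1).tolist()); print("col280b",g[340:400,275].tolist())
E
```

```text
K [[318.5, 0.0, 279.0], [0.0, 318.5, 210.6], [0.0, 0.0, 1.0]]
170 [168, 169, 169, 168, 170, 167, 172, 178, 142, 108, 141, 153, 158, 168, 176, 177, 171, 173, 176, 175, 176, 174, 178, 176, 179, 176, 175, 175, 176, 177, 174, 177, 176, 173, 171, 168, 173, 170, 171, 172, 167, 175, 170, 172, 166, 166, 169, 163, 159, 165, 158, 162, 167, 161, 151, 140, 132, 121, 93, 104, 154, 169, 167, 165, 167, 166, 165, 168]
200 [94, 96, 96, 93, 95, 97, 93, 99, 95, 73, 107, 145, 149, 156, 170, 175, 172, 176, 172, 171, 173, 176, 166, 175, 174, 173, 171, 170, 174, 173, 176, 171, 172, 169, 164, 166, 169, 167, 167, 166, 163, 166, 164, 165, 162, 161, 159, 155, 158, 158, 158, 161, 158, 156, 143, 129, 122, 98, 78, 86, 100, 98, 93, 93, 96, 94, 91, 91]
220 [91, 91, 92, 94, 90, 89, 92, 92, 92, 86, 122, 144, 143, 149, 163, 172, 171, 168, 170, 167, 166, 169, 170, 168, 165, 167, 172, 168, 166, 165, 167, 167, 164, 161, 163, 162, 162, 163, 164, 160, 161, 164, 162, 164, 160, 160, 160, 155, 159, 158, 156, 158, 160, 144, 135, 122, 107, 85, 83, 93, 100, 95, 89, 93, 95, 92, 95, 88]
col280 [170, 173, 177, 173, 173, 183, 65, 196, 188, 184, 183, 183, 189, 193, 140, 126, 75, 191, 186, 185, 182, 184, 182, 183, 185, 193, 126, 89, 116, 143, 149, 155, 165, 170, 181, 187, 179, 183, 186, 184, 183, 184, 182, 179, 186]
col280b [43, 41, 40, 41, 38, 50, 41, 43, 44, 35, 65, 89, 84, 85, 83, 84, 85, 75, 118, 154, 152, 147, 149, 147, 149, 145, 146, 151, 148, 148, 149, 146, 147, 145, 147, 151, 153, 145, 146, 146, 152, 147, 150, 151, 126, 139, 166, 161, 168, 172, 99, 26, 40, 44, 42, 41, 42, 41, 43, 39]
```

```bash
python3 - <<'E'
from h import *
import json
c=json.load(open("pics/w6.json")); ee=np.array([0.4654,0.1531,0.3749]); ty=np.array([.994,.113,0]);tx=np.array([-.113,.994,0])  # +x tool ~ +y world
for z in (.205,.210,.215,.22,.225,.23,.235,.24):
    n,f=atz(c,(280,151.8),z)-ee,atz(c,(276,384),z)-ee
    w=[np.linalg.norm(atz(c,(l,v),z)-atz(c,(r,v),z)) for l,r,v in((254.7,304.3,170),(255.5,303,220))]
    print(z,"len",round(np.linalg.norm(n-f),4),"mid along tool x",round((n+f)@tx/2,4),"w",np.round(w,4),"ctr y",[((atz(c,((l+r)/2,v),z)-ee)@ty).round(4) for l,r,v in((254.7,304.3,170),(255.5,303,220))])
E
```

```text
0.205 len 0.1333 mid along tool x -0.0065 w [0.0236 0.0236] ctr y [np.float64(0.0004), np.float64(0.0003)]
0.21 len 0.1289 mid along tool x -0.0038 w [0.0228 0.0228] ctr y [np.float64(0.0004), np.float64(0.0003)]
0.215 len 0.1245 mid along tool x -0.0011 w [0.022 0.022] ctr y [np.float64(0.0004), np.float64(0.0003)]
0.22 len 0.1201 mid along tool x 0.0016 w [0.0212 0.0212] ctr y [np.float64(0.0004), np.float64(0.0003)]
0.225 len 0.1157 mid along tool x 0.0043 w [0.0204 0.0205] ctr y [np.float64(0.0003), np.float64(0.0002)]
0.23 len 0.1112 mid along tool x 0.007 w [0.0197 0.0197] ctr y [np.float64(0.0003), np.float64(0.0002)]
0.235 len 0.1068 mid along tool x 0.0097 w [0.0189 0.0189] ctr y [np.float64(0.0003), np.float64(0.0002)]
0.24 len 0.1024 mid along tool x 0.0124 w [0.0181 0.0181] ctr y [np.float64(0.0003), np.float64(0.0002)]
```

The rim triangulates to (0.5062, 0.2753, 0.1452). Measured lean is 0.39 rad, against 0.38 given. In hand, the gauge centre sits about 168 mm ahead of the TCP. I'll tilt to the stem axis and stop 30 mm above the rim.

Call:
{"op": "servo_tool", "data": {
  "moves": [
    [-1, [-0.88, 0.69, -0.15], [0.08, -0.77, 0]],
    [-1, [-0.88, 0.69, -0.15], [0.08, -0.77, 0]],
    [-1, [-0.88, 0.69, -0.15], [0.08, -0.77, 0]],
    [-1, [-0.88, 0.69, -0.15], [0.08, -0.77, 0]],
    [-1, [-0.88, 0.69, -0.15], [0.08, -0.77, 0]],
    [-1, [-0.88, 0.69, -0.15], [0.08, -0.77, 0]],
    [-1, [-0.88, 0.69, -0.15], [0.08, -0.77, 0]],
    [-1, [0, 0, 0], [0, 0, 0]]
  ]
}}

```text
t: 14.18
ee_pos: [0.4193, 0.2691, 0.3534]
tool_rot: [0.653, 0.733, 0.14, 0.126]
contact_force: [0.0, -0.7, -1.7]
grip_width: 0.022
gripper_force: 50.0
```

Call:
{"op": "servo_tool", "data": {
  "moves": [
    [-1, [0, 0, 0], [0, 0, 0]],
    [-1, [0, 0, 0], [0, 0, 0]]
  ]
}}

```text
t: 14.35
ee_pos: [0.4224, 0.2674, 0.3541]
tool_rot: [0.654, 0.733, 0.139, 0.127]
contact_force: [0.4, 0.4, -1.7]
grip_width: 0.0213
gripper_force: 50.0
```

```bash
cat > st.py <<'E'
from h import *
rim=np.array([.5062,.2753,.1452]); ax=np.array([-.3693,-.0356,.9287])
o=arm.get_obs(); T=Ro.from_quat(o["tool_rot"]).as_matrix()
seat=o["ee_pos"]+T@np.array([.0005,0.0003,.193]); d=seat-rim; s=d@ax; lat=d-s*ax
e=np.cross(T[:,2],-ax)
print("t",o["t"],"ee",o["ee_pos"].round(4),"seat",seat.round(4),"s",s.round(4),"lateral",lat.round(4),"tilt err deg",np.degrees(e).round(2),"F",o["contact_force"].round(2),"F.ax",(o["contact_force"]@ax).round(2),"q",o["q"].round(2))
E
python3 st.py; python3 - <<'E'
from h import *
import json
a=optics.get_image("wrist"); cv2.imwrite("pics/w8.png",a); c=optics.get_calibration("wrist"); 
sc=optics.get_image("scene"); cv2.imwrite("pics/scene3.png",sc); s=optics.get_calibration("scene")
print("scene rim px",proj(s,[[.5062,.2753,.1452]]))
m=np.zeros((600,800,3),np.uint8)
m[:420,:560]=a
x,y=proj(s,[[.5,.275,.16]])[0].astype(int); cr=sc[max(0,y-45):y+30,x-50:x+10+40]; print("crop",x-50,max(0,y-45),cr.shape)
m[300:600,400:800]=cv2.resize(cr,(400,300),interpolation=cv2.INTER_CUBIC)
cv2.imwrite("pics/c6.png",m)
E
```

```text
t 14.35 ee [0.4224 0.2674 0.3541] seat [0.4935 0.2753 0.1749] s 0.0323 lateral [-0.0008  0.0011 -0.0003] tilt err deg [-0.12 -0.12 -0.05] F [ 0.37  0.44 -1.66] F.ax -1.69 q [ 0.55 -0.34  1.73 -0.16  1.4   0.44]
scene rim px [[341.81951159 173.99316727]]
crop 290 124 (75, 100, 3)
```

View pics/c6.png

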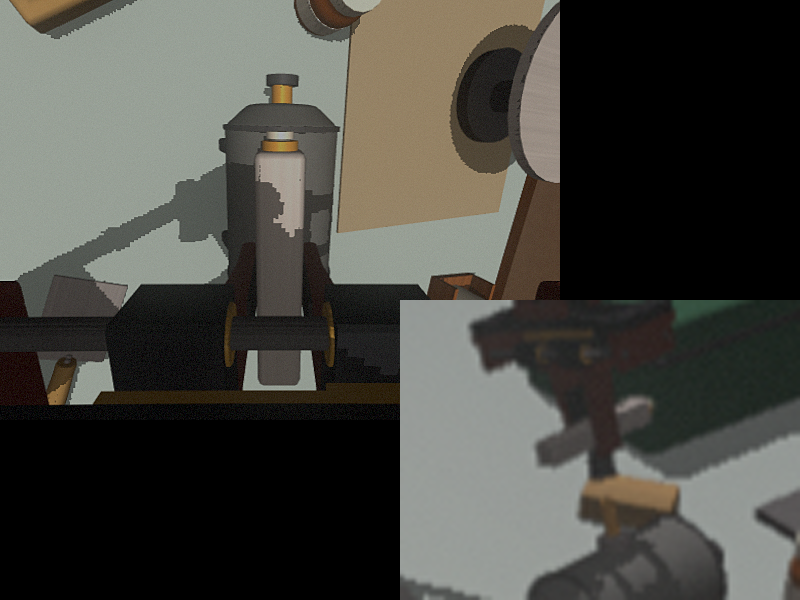

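The wrist and scene views show the spout in line with the stem, with the cup mouth about 18 mm above the rim. Sliding down the axis.

Call:
{"op": "servo_tool", "data": {
  "moves": [
    [-1, [0.115, -0.045, -0.17], [0, 0, 0]],
    [-1, [0.075, 0.007, -0.186], [0, 0, 0]],
    [-1, [0.075, 0.007, -0.186], [0, 0, 0]],
    [-1, [0.075, 0.007, -0.186], [0, 0, 0]],
    [-1, [0.075, 0.007, -0.186], [0, 0, 0]],
    [-1, [0, 0, 0], [0, 0, 0]],
    [-1, [0, 0, 0], [0, 0, 0]]
  ]
}}

```text
t: 15.03
ee_pos: [0.4308, 0.2677, 0.3348]
tool_rot: [0.654, 0.733, 0.139, 0.126]
contact_force: [-0.3, 0.3, -0.9]
grip_width: 0.0214
gripper_force: 50.0
```

```bash
python3 st.py
```

```text
t 15.0333 ee [0.4308 0.2677 0.3348] seat [0.5017 0.2755 0.1554] s 0.0111 lateral [-0.0003  0.0006 -0.0001] tilt err deg [-0.11 -0.17 -0.05] F [-0.35  0.34 -0.91] F.ax -0.73 q [ 0.54 -0.31  1.75 -0.16  1.36  0.43]
```

Call:
{"op": "servo_tool", "data": {
  "moves": [
    [-1, [0.037, -0.01, -0.093], [0, 0, 0]],
    [-1, [0.037, 0.003, -0.093], [0, 0, 0]],
    [-1, [0.037, 0.003, -0.093], [0, 0, 0]],
    [-1, [0.037, 0.003, -0.093], [0, 0, 0]],
    [-1, [0, 0, 0], [0, 0, 0]]
  ]
}}

```text
t: 15.45
ee_pos: [0.4337, 0.2676, 0.3273]
tool_rot: [0.654, 0.733, 0.139, 0.127]
contact_force: [0.3, -0.5, -1.3]
grip_width: 0.022
gripper_force: 50.0
```

```bash
python3 st.py
```

```text
t 15.45 ee [0.4337 0.2676 0.3273] seat [0.5047 0.2754 0.148 ] s 0.0032 lateral [-0.0003  0.0002 -0.0001] tilt err deg [-0.11 -0.15 -0.05] F [ 0.3  -0.49 -1.29] F.ax -1.29 q [ 0.54 -0.31  1.76 -0.16  1.35  0.43]
```

Call:
{"op": "servo_tool", "data": {
  "moves": [
    [-1, [0.018, 0.002, -0.046], [0, 0, 0]],
    [-1, [0.018, 0.002, -0.046], [0, 0, 0]],
    [-1, [0.018, 0.002, -0.046], [0, 0, 0]],
    [-1, [0, 0, 0], [0, 0, 0]]
  ]
}}

```text
t: 15.78
ee_pos: [0.4348, 0.2677, 0.3252]
tool_rot: [0.654, 0.733, 0.139, 0.127]
contact_force: [-0.1, -0.4, 0.1]
grip_width: 0.0217
gripper_force: 50.0
```

Call:
{"op": "servo_tool", "data": {
  "moves": [
    [-1, [0.018, 0.002, -0.046], [0, 0, 0]],
    [-1, [0.018, 0.002, -0.046], [0, 0, 0]],
    [-1, [0.018, 0.002, -0.046], [0, 0, 0]],
    [-1, [0, 0, 0], [0, 0, 0]]
  ]
}}

```text
t: 16.12
ee_pos: [0.4359, 0.2679, 0.3223]
tool_rot: [0.654, 0.733, 0.139, 0.127]
contact_force: [0.6, -1.3, -0.9]
grip_width: 0.0218
gripper_force: 50.0
```

```bash
python3 st.py
```

```text
t 16.1167 ee [0.4359 0.2679 0.3223] seat [0.5071 0.2757 0.143 ] s -0.0024 lateral [0.     0.0003 0.    ] tilt err deg [-0.13 -0.11 -0.05] F [ 0.57 -1.29 -0.87] F.ax -0.97 q [ 0.54 -0.3   1.76 -0.16  1.34  0.43]
```

Call:
{"op": "servo_tool", "data": {
  "moves": [
    [-1, [0.018, 0.002, -0.046], [0, 0, 0]],
    [-1, [0.018, 0.002, -0.046], [0, 0, 0]],
    [-1, [0, 0, 0], [0, 0, 0]]
  ]
}}

```text
t: 16.37
ee_pos: [0.4367, 0.268, 0.3204]
tool_rot: [0.654, 0.733, 0.139, 0.127]
contact_force: [-0.1, -1.3, -0.3]
grip_width: 0.0217
gripper_force: 50.0
```

Call:
{"op": "servo_tool", "data": {
  "moves": [
    [-1, [0.018, 0.002, -0.046], [0, 0, 0]],
    [-1, [0.018, 0.002, -0.046], [0, 0, 0]],
    [-1, [0, 0, 0], [0, 0, 0]]
  ]
}}

```text
t: 16.62
ee_pos: [0.4374, 0.268, 0.3185]
tool_rot: [0.654, 0.733, 0.139, 0.127]
contact_force: [0.4, -0.9, -0.5]
grip_width: 0.0218
gripper_force: 50.0
```

```bash
python3 st.py
```

```text
t 16.6167 ee [0.4374 0.268  0.3185] seat [0.5085 0.2759 0.1393] s -0.0064 lateral [-0.      0.0004  0.    ] tilt err deg [-0.13 -0.11 -0.06] F [ 0.43 -0.92 -0.48] F.ax -0.57 q [ 0.53 -0.3   1.76 -0.16  1.33  0.43]
```

Call:
{"op": "servo_tool", "data": {
  "moves": [
    [-1, [0.018, 0.0, -0.046], [0, 0, 0]],
    [-1, [0.018, 0.0, -0.046], [0, 0, 0]],
    [-1, [0, 0, 0], [0, 0, 0]]
  ]
}}

```text
t: 16.87
ee_pos: [0.4381, 0.2681, 0.3167]
tool_rot: [0.654, 0.733, 0.139, 0.127]
contact_force: [-0.3, -1.5, -0.4]
grip_width: 0.0217
gripper_force: 50.0
```

Call:
{"op": "servo_tool", "data": {
  "moves": [
    [-1, [0.018, 0.0, -0.046], [0, 0, 0]],
    [-1, [0.018, 0.0, -0.046], [0, 0, 0]],
    [-1, [0, 0, 0], [0, 0, 0]]
  ]
}}

```text
t: 17.12
ee_pos: [0.4388, 0.2681, 0.3149]
tool_rot: [0.654, 0.733, 0.139, 0.127]
contact_force: [0.2, -1.2, -0.5]
grip_width: 0.0212
gripper_force: 50.0
```

```bash
python3 st.py
```

```text
t 17.1167 ee [0.4388 0.2681 0.3149] seat [0.5099 0.276  0.1357] s -0.0102 lateral [-0.0001  0.0003 -0.    ] tilt err deg [-0.14 -0.11 -0.06] F [ 0.15 -1.2  -0.48] F.ax -0.46 q [ 0.53 -0.29  1.77 -0.16  1.32  0.43]
```

Call:
{"op": "servo_tool", "data": {
  "moves": [
    [-1, [0.018, -0.005, -0.046], [0, 0, 0]],
    [-1, [0.018, 0.0, -0.046], [0, 0, 0]],
    [-1, [0, 0, 0], [0, 0, 0]]
  ]
}}

```text
t: 17.37
ee_pos: [0.4395, 0.268, 0.3134]
tool_rot: [0.654, 0.733, 0.139, 0.127]
contact_force: [-1.0, -0.5, 1.3]
grip_width: 0.0219
gripper_force: 50.0
```

```bash
python3 st.py; python3 - <<'E'
from h import *
a=optics.get_image("wrist"); cv2.imwrite("pics/w9.png",a)
b=cv2.imread("pics/w8.png")
for i in (b,a): print(i[105:165,280].max(1).tolist())
E
```

```text
t 17.3667 ee [0.4395 0.268  0.3134] seat [0.5107 0.276  0.1342] s -0.0119 lateral [0.0001 0.0003 0.    ] tilt err deg [-0.16 -0.09 -0.07] F [-1.04 -0.53  1.28] F.ax 1.59 q [ 0.53 -0.29  1.77 -0.16  1.32  0.43]
[70, 77, 77, 79, 78, 82, 83, 82, 78, 83, 82, 85, 82, 82, 80, 80, 76, 84, 80, 77, 86, 60, 82, 81, 84, 79, 52, 190, 180, 175, 176, 175, 174, 180, 123, 110, 50, 176, 172, 171, 171, 166, 168, 165, 170, 180, 116, 77, 104, 133, 137, 152, 154, 165, 170, 172, 169, 170, 170, 168]
[76, 84, 81, 82, 85, 80, 79, 84, 74, 81, 62, 196, 182, 175, 176, 174, 178, 175, 180, 175, 179, 178, 177, 179, 172, 177, 179, 178, 174, 178, 179, 177, 182, 176, 183, 193, 78, 180, 171, 173, 172, 171, 169, 172, 171, 180, 120, 81, 110, 131, 138, 145, 158, 170, 168, 173, 170, 173, 170, 175]
```

The rod has started to move out: its tip went from row 132 to row 116. The stop has been met, and I'll press on gently.

Call:
{"op": "servo_tool", "data": {
  "moves": [
    [-1, [0.018, -0.003, -0.046], [0, 0, 0]],
    [-1, [0, 0, 0], [0, 0, 0]]
  ]
}}

```text
t: 17.58
ee_pos: [0.4398, 0.268, 0.3124]
tool_rot: [0.654, 0.733, 0.139, 0.127]
contact_force: [-1.0, -0.5, 2.3]
grip_width: 0.0217
gripper_force: 50.0
```

Call:
{"op": "servo_tool", "data": {
  "moves": [
    [-1, [0.018, -0.003, -0.046], [0, 0, 0]],
    [-1, [0, 0, 0], [0, 0, 0]]
  ]
}}

```text
t: 17.75
ee_pos: [0.4401, 0.268, 0.3118]
tool_rot: [0.654, 0.733, 0.139, 0.126]
contact_force: [-1.9, -1.1, 4.2]
grip_width: 0.0218
gripper_force: 50.0
```

```bash
cat >> st.py <<'E'
g=optics.get_image("wrist")[60:150,280].max(1).astype(int); print("rod tip row",60+int(np.argmax(g>150)))
E
python3 st.py
```

```text
t 17.75 ee [0.4401 0.268  0.3118] seat [0.5113 0.276  0.1326] s -0.0137 lateral [0.0001 0.0002 0.    ] tilt err deg [-0.17 -0.09 -0.07] F [-1.88 -1.12  4.24] F.ax 4.67 q [ 0.53 -0.29  1.77 -0.16  1.31  0.43]
rod tip row 60
```

Call:
{"op": "servo_tool", "data": {
  "moves": [
    [-1, [0.018, -0.0, -0.046], [0, 0, 0]],
    [-1, [0, 0, 0], [0, 0, 0]]
  ]
}}

```text
t: 17.97
ee_pos: [0.4403, 0.268, 0.3117]
tool_rot: [0.654, 0.733, 0.14, 0.126]
contact_force: [-6.8, -1.4, 8.2]
grip_width: 0.0216
gripper_force: 50.0
```

Call:
{"op": "servo_tool", "data": {
  "moves": [
    [-1, [0.009, -0.0, -0.023], [0, 0, 0]],
    [-1, [0, 0, 0], [0, 0, 0]]
  ]
}}

```text
t: 18.13
ee_pos: [0.4404, 0.268, 0.3117]
tool_rot: [0.654, 0.733, 0.14, 0.126]
contact_force: [-8.8, -1.7, 9.7]
grip_width: 0.0216
gripper_force: 50.0
```

```bash
sed -i 's/^g=.*$/g=optics.get_image("wrist")[85:150,280].max(1).astype(int); print(g.tolist())/' st.py
python3 st.py
```

```text
t 18.1333 ee [0.4404 0.268  0.3117] seat [0.5116 0.2761 0.1325] s -0.0138 lateral [0.0003 0.0003 0.0001] tilt err deg [-0.2  -0.07 -0.08] F [-8.75 -1.75  9.65] F.ax 12.26 q [ 0.53 -0.29  1.77 -0.16  1.31  0.43]
[171, 176, 171, 194, 184, 184, 176, 179, 184, 184, 182, 82, 106, 194, 185, 185, 177, 177, 180, 183, 180, 177, 181, 177, 182, 176, 176, 177, 179, 179, 175, 181, 175, 177, 174, 180, 177, 178, 178, 181, 174, 176, 178, 182, 177, 181, 180, 178, 177, 177, 177, 177, 175, 175, 182, 194, 80, 178, 172, 171, 172, 174, 169, 172, 171]
```

It is home: the motion has stopped and the axial force is about 14 N. The rod tip is at row 97, roughly 18 mm out. Holding.

Call:
{"op": "servo_tool", "data": {
  "moves": [
    [-1, [0, 0, 0], [0, 0, 0]],
    [-1, [0, 0, 0], [0, 0, 0]],
    [-1, [0, 0, 0], [0, 0, 0]],
    [-1, [0, 0, 0], [0, 0, 0]],
    [-1, [0, 0, 0], [0, 0, 0]],
    [-1, [0, 0, 0], [0, 0, 0]],
    [-1, [0, 0, 0], [0, 0, 0]],
    [-1, [0, 0, 0], [0, 0, 0]]
  ]
}}

```text
t: 18.85
ee_pos: [0.4403, 0.268, 0.3116]
tool_rot: [0.654, 0.733, 0.14, 0.126]
contact_force: [-7.7, -1.7, 10.1]
grip_width: 0.0216
gripper_force: 50.0
```

Call:
{"op": "servo_tool", "data": {
  "moves": [
    [-1, [0, 0, 0], [0, 0, 0]],
    [-1, [0, 0, 0], [0, 0, 0]],
    [-1, [0, 0, 0], [0, 0, 0]],
    [-1, [0, 0, 0], [0, 0, 0]],
    [-1, [0, 0, 0], [0, 0, 0]],
    [-1, [0, 0, 0], [0, 0, 0]]
  ]
}}

```text
t: 19.35
ee_pos: [0.4404, 0.268, 0.3117]
tool_rot: [0.654, 0.733, 0.14, 0.126]
contact_force: [-9.0, -2.7, 9.6]
grip_width: 0.0213
gripper_force: 50.0
```

```bash
python3 st.py
```

```text
t 19.35 ee [0.4404 0.268  0.3117] seat [0.5116 0.2761 0.1325] s -0.0138 lateral [0.0003 0.0003 0.0001] tilt err deg [-0.2  -0.07 -0.08] F [-8.99 -2.71  9.56] F.ax 12.29 q [ 0.53 -0.29  1.77 -0.16  1.31  0.43]
[173, 175, 172, 192, 183, 181, 179, 177, 182, 183, 185, 84, 110, 195, 178, 179, 180, 178, 175, 178, 180, 176, 180, 178, 183, 178, 179, 179, 177, 179, 179, 181, 182, 180, 181, 178, 178, 174, 174, 178, 179, 177, 173, 176, 176, 176, 177, 176, 177, 175, 173, 175, 177, 178, 178, 191, 76, 173, 173, 169, 168, 168, 172, 169, 171]
```

A slightly firmer press, relieving the small side load, to make sure it is fully home.

Call:
{"op": "servo_tool", "data": {
  "moves": [
    [-1, [-0.015, -0.01, -0.05], [0, 0, 0]],
    [-1, [0, 0, 0], [0, 0, 0]],
    [-1, [0, 0, 0], [0, 0, 0]]
  ]
}}

```text
t: 19.65
ee_pos: [0.4401, 0.2679, 0.3115]
tool_rot: [0.654, 0.732, 0.14, 0.127]
contact_force: [-9.2, -3.1, 11.9]
grip_width: 0.0217
gripper_force: 50.0
```

```bash
python3 st.py
```

```text
t 19.65 ee [0.4401 0.2679 0.3115] seat [0.5116 0.2761 0.1325] s -0.0139 lateral [0.0003 0.0003 0.0001] tilt err deg [-0.23  0.01 -0.09] F [-9.24 -3.12 11.94] F.ax 14.61 q [ 0.53 -0.29  1.77 -0.16  1.31  0.43]
[167, 171, 173, 188, 181, 181, 177, 183, 185, 182, 92, 107, 109, 194, 180, 178, 176, 179, 179, 184, 175, 181, 181, 181, 175, 179, 178, 177, 179, 180, 176, 176, 182, 183, 179, 178, 180, 175, 178, 175, 181, 176, 185, 176, 174, 178, 176, 178, 180, 177, 171, 175, 176, 173, 182, 194, 78, 173, 177, 169, 173, 168, 172, 169, 176]
```

Call:
{"op": "servo_tool", "data": {
  "moves": [
    [-1, [0, 0, 0], [0, 0, 0]],
    [-1, [0, 0, 0], [0, 0, 0]],
    [-1, [0, 0, 0], [0, 0, 0]],
    [-1, [0, 0, 0], [0, 0, 0]],
    [-1, [0, 0, 0], [0, 0, 0]],
    [-1, [0, 0, 0], [0, 0, 0]],
    [-1, [0, 0, 0], [0, 0, 0]],
    [-1, [0, 0, 0], [0, 0, 0]]
  ]
}}

```text
t: 20.37
ee_pos: [0.4401, 0.2679, 0.3115]
tool_rot: [0.654, 0.732, 0.14, 0.127]
contact_force: [-10.4, -2.8, 12.9]
grip_width: 0.0216
gripper_force: 50.0
```

Call:
{"op": "servo_tool", "data": {
  "moves": [
    [-1, [0, 0, 0.05], [0, 0, 0]],
    [-1, [-0.09, -0.01, 0.23], [0, 0, 0]],
    [-1, [-0.18, -0.018, 0.46], [0, 0, 0]],
    [-1, [-0.37, -0.036, 0.93], [0, 0, 0]],
    [-1, [-0.37, -0.036, 0.93], [0, 0, 0]],
    [-1, [0, 0, 0], [0, 0, 0]]
  ]
}}

```text
t: 20.87
ee_pos: [0.4198, 0.2658, 0.3651]
tool_rot: [0.654, 0.732, 0.142, 0.127]
contact_force: [1.0, -0.1, 0.2]
grip_width: 0.0217
gripper_force: 50.0
```

```bash
python3 st.py
```

```text
t 20.8667 ee [0.4198 0.2658 0.3651] seat [0.4918 0.2743 0.1863] s 0.0435 lateral [0.0016 0.0005 0.0007] tilt err deg [-0.3   0.17 -0.11] F [ 1.03 -0.07  0.19] F.ax -0.2 q [ 0.55 -0.35  1.72 -0.16  1.42  0.43]
[83, 187, 173, 191, 183, 178, 176, 175, 182, 183, 89, 110, 104, 152, 189, 176, 174, 177, 180, 179, 174, 178, 176, 179, 181, 177, 178, 180, 178, 178, 174, 180, 174, 178, 173, 175, 180, 179, 175, 176, 173, 175, 177, 172, 175, 173, 175, 176, 174, 175, 173, 178, 172, 179, 178, 191, 77, 175, 172, 168, 172, 166, 167, 167, 175]
```

Call:
{"op": "servo_tool", "data": {
  "moves": [
    [-1, [0.3, -1, 0.2], [-0.08, 0.78, 0]],
    [-1, [0.3, -1, 0.2], [-0.08, 0.78, 0]],
    [-1, [0.3, -1, 0.2], [-0.08, 0.78, 0]],
    [-1, [0.3, -1, 0.2], [-0.08, 0.78, 0]],
    [-1, [0.3, -1, 0.2], [-0.08, 0.78, 0]],
    [-1, [0.3, -1, 0.2], [-0.08, 0.78, 0]],
    [-1, [0.3, -1, 0.2], [-0.08, 0.78, 0]],
    [-1, [0, -1, 0], [0, 0, 0]]
  ]
}}

```text
t: 21.58
ee_pos: [0.4634, 0.1043, 0.3872]
tool_rot: [0.666, 0.746, -0.004, -0.004]
contact_force: [1.3, -0.2, -2.0]
grip_width: 0.0218
gripper_force: 50.0
```

Call:
{"op": "servo_tool", "data": {
  "moves": [
    [-1, [0, -1, 0], [0, 0, 0.2]],
    [-1, [0, -1, 0], [0, 0, 0.2]],
    [-1, [0, -1, 0], [0, 0, 0]],
    [-1, [0, -1, 0], [0, 0, 0]],
    [-1, [0, -1, 0], [0, 0, 0]],
    [-1, [0, -1, 0], [0, 0, 0]],
    [-1, [0, -1, 0], [0, 0, 0]],
    [-1, [0, -1, 0], [0, 0, 0]]
  ]
}}

```text
t: 22.25
ee_pos: [0.4624, -0.0556, 0.387]
tool_rot: [0.656, 0.755, -0.002, -0.003]
contact_force: [0.0, 0.3, -2.3]
grip_width: 0.0215
gripper_force: 50.0
```

Call:
{"op": "servo_tool", "data": {
  "moves": [
    [-1, [0, -1, 0], [0, 0, 0]],
    [-1, [0, -1, 0], [0, 0, 0]],
    [-1, [0, -1, 0], [0, 0, 0]],
    [-1, [0, -1, 0], [0, 0, 0]],
    [-1, [0, -1, 0], [0, 0, 0]],
    [-1, [0, -1, 0], [0, 0, 0]],
    [-1, [0, 0, 0], [0, 0, 0]],
    [-1, [0, 0, 0], [0, 0, 0]]
  ]
}}

```text
t: 22.92
ee_pos: [0.4623, -0.1753, 0.387]
tool_rot: [0.656, 0.754, -0.002, -0.003]
contact_force: [0.1, 0.7, -2.1]
grip_width: 0.0218
gripper_force: 50.0
```

```bash
python3 shot.py w10; python3 - <<'E'
from h import *
sc=optics.get_image("scene"); cv2.imwrite("pics/scene4.png",sc); t=optics.get_image("top"); cv2.imwrite("pics/top4.png",t)
m=np.zeros((600,800,3),np.uint8)
m[:300,:400]=cv2.resize(cv2.imread("pics/w10.png"),(400,300),interpolation=cv2.INTER_AREA)
m[:300,400:]=cv2.resize(t[165:255,310:430],(400,300),interpolation=cv2.INTER_CUBIC)
m[300:,:400]=cv2.resize(sc[190:295,150:290],(400,300),interpolation=cv2.INTER_CUBIC)
cv2.imwrite("pics/c7.png",m)
E
```

```text
22.92 ee [ 0.4623 -0.1753  0.387 ] q [-0.431 -0.193  1.537 -0.002  1.805 -0.57 ] cam [ 0.452 -0.101  0.368] dir [ 0.032 -0.271 -0.962] tooly [ 0.99   0.138 -0.007] z [-0.007  0.001 -1.   ] f [ 0.11  0.73 -2.07] 0.021773670967201484
```

View pics/c7.png

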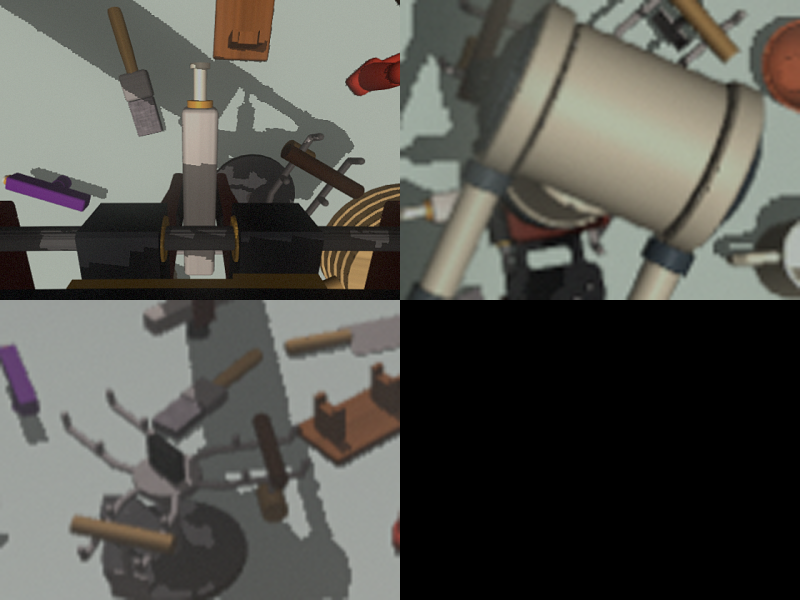

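```bash
python3 - <<'E'
from h import *
s=optics.get_calibration("scene"); A=np.array([.5648,-.269]); a=np.radians(-172); u=np.array([np.cos(a),np.sin(a)]); n=np.array([-u[1],u[0]])
for r,z in ((.133,.126),(.074,.126)):
    print(r,proj(s,[[*(A+r*u+k*.028*n),z] for k in(1,-1)]).round(1).tolist())
print("seat",A+.104*u)
t=optics.get_calibration("top")
for uvt,uvs in (((368,238.7),(188.5,222.6)),((388.7,236.2),(172.8,231.3))): X,e=tri([(t,uvt),(s,uvs)]); print(X.round(4),e)
E
```

```text
0.133 [[174.3, 229.6], [190.0, 221.8]]
0.074 [[185.9, 238.9], [201.7, 230.7]]
seat [ 0.46181212 -0.283474  ]
[ 0.4285 -0.2614  0.1229] [[0.9, 0.5], [1.0, 0.1]]
[ 0.4354 -0.3189  0.1202] [[0.3, 0.2], [0.3, 0.0]]
```

Call:
{"op": "servo_tool", "data": {
  "moves": [
    [-1, [0, -1, 0], [0, -0.1, 0]],
    [-1, [0, -1, 0], [0, 0, 0]],
    [-1, [0, -1, 0], [0, 0, 0]],
    [-1, [0, -1, 0], [0, 0, 0]],
    [-1, [0, -1, 0], [0, 0, 0]],
    [-1, [0, -0.5, 0], [0, 0, 0]],
    [-1, [0, 0, 0], [0, 0, 0]],
    [-1, [0, 0, 0], [0, 0, 0]]
  ]
}}

```text
t: 23.73
ee_pos: [0.4624, -0.2838, 0.3887]
tool_rot: [0.656, 0.755, 0.001, 0.0]
contact_force: [0.3, 0.5, -0.3]
grip_width: 0.0219
gripper_force: 50.0
```

Call:
{"op": "servo_tool", "data": {
  "moves": [
    [-1, [0, 0, -1], [0, 0, 0]],
    [-1, [0, 0, -1], [0, 0, 0]],
    [-1, [0, 0, -0.8], [0, 0, 0]],
    [-1, [0, 0, -0.6], [0, 0, 0]],
    [-1, [0, 0, 0], [0, 0, 0]],
    [-1, [0, 0, 0], [0, 0, 0]]
  ]
}}

```text
t: 24.23
ee_pos: [0.4623, -0.2835, 0.3208]
tool_rot: [0.655, 0.755, 0.001, 0.0]
contact_force: [-0.8, 0.2, -1.1]
grip_width: 0.0217
gripper_force: 50.0
```

```bash
python3 shot.py w11; python3 - <<'E'
from h import *
sc=optics.get_image("scene"); cv2.imwrite("pics/scene5.png",sc)
m=np.zeros((600,800,3),np.uint8)
m[:300,:400]=cv2.resize(cv2.imread("pics/w11.png"),(400,300),interpolation=cv2.INTER_AREA)
m[:,400:]=cv2.resize(sc[180:270,150:210],(400,600),interpolation=cv2.INTER_CUBIC)
cv2.imwrite("pics/c8.png",m)
E
```

```text
24.23 ee [ 0.4623 -0.2835  0.3208] q [-6.130e-01 -6.500e-02  1.536e+00  1.000e-03  1.670e+00 -7.550e-01] cam [ 0.452 -0.209  0.302] dir [ 0.041 -0.272 -0.961] tooly [0.99  0.141 0.002] z [ 0.001  0.001 -1.   ] f [-0.81  0.25 -1.11] 0.02172885299584482
```

View pics/c8.png

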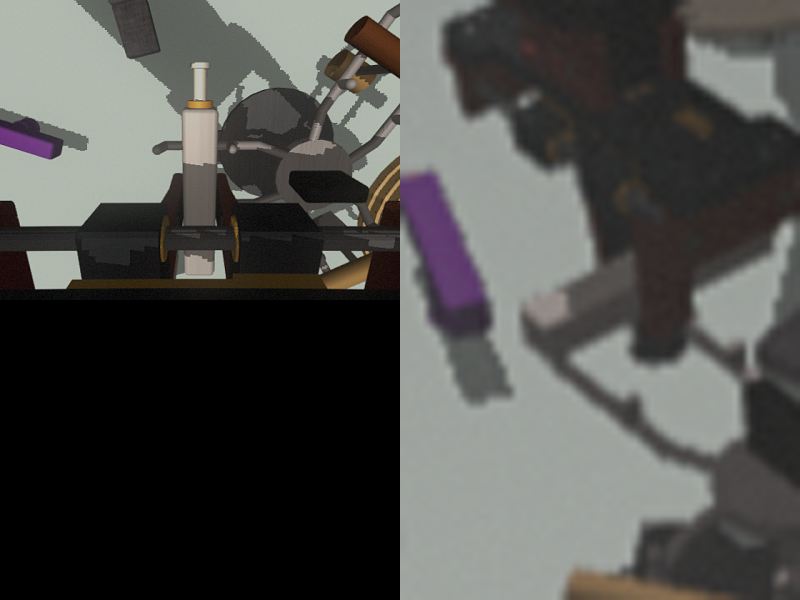

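```bash
python3 - <<'E'
from h import *
import json
c=json.load(open("pics/w11.json")); A=np.array([.5648,-.269]); u=np.array([.990,.141])  # inward
L=[atz(c,(k*1.4,147.5*1.4),.12) for k in (160,235)]; print(np.round(L,4)); m=(L[0]+L[1])/2
ctr=m[:2]-.028*np.array([-.141,.990]); print("fork centre from prong",ctr.round(4), "knob end chk",atz(c,(290*1.4,173*1.4),.15).round(4))
E
```

```text
[[ 0.4269 -0.2629  0.12  ]
 [ 0.4884 -0.2541  0.12  ]]
fork centre from prong [ 0.4616 -0.2862] knob end chk [ 0.5246 -0.2598  0.15  ]
```

Call:
{"op": "servo_tool", "data": {
  "moves": [
    [-1, [-0.02, -0.15, -0.3], [0, 0, 0]],
    [-1, [0, 0, -0.4], [0, 0, 0]],
    [-1, [0, 0, -0.4], [0, 0, 0]],
    [-1, [0, 0, 0], [0, 0, 0]]
  ]
}}

```text
t: 24.67
ee_pos: [0.4615, -0.2872, 0.2964]
tool_rot: [0.656, 0.755, 0.0, -0.001]
contact_force: [0.2, 0.9, -1.3]
grip_width: 0.022
gripper_force: 50.0
```

Call:
{"op": "servo_tool", "data": {
  "moves": [
    [-1, [0, 0, -0.1], [0, 0, 0]],
    [-1, [0, 0, -0.1], [0, 0, 0]],
    [-1, [0, 0, 0], [0, 0, 0]]
  ]
}}

```text
t: 24.92
ee_pos: [0.4618, -0.2874, 0.2946]
tool_rot: [0.656, 0.755, 0.001, 0.001]
contact_force: [0.3, 0.3, -0.3]
grip_width: 0.0215
gripper_force: 50.0
```

Call:
{"op": "servo_tool", "data": {
  "moves": [
    [-1, [0, 0, -0.075], [0, 0, 0]],
    [-1, [0, 0, 0], [0, 0, 0]]
  ]
}}

```text
t: 25.08
ee_pos: [0.4618, -0.2874, 0.2935]
tool_rot: [0.656, 0.755, 0.001, 0.001]
contact_force: [-0.1, -0.4, -1.7]
grip_width: 0.0214
gripper_force: 50.0
```

Call:
{"op": "servo_tool", "data": {
  "moves": [
    [-1, [0, 0, -0.05], [0, 0, 0]],
    [-1, [0, 0, 0], [0, 0, 0]]
  ]
}}

```text
t: 25.25
ee_pos: [0.4618, -0.2873, 0.2924]
tool_rot: [0.656, 0.755, 0.001, 0.001]
contact_force: [-0.1, 0.1, -2.4]
grip_width: 0.0214
gripper_force: 50.0
```

Call:
{"op": "servo_tool", "data": {
  "moves": [
    [-1, [0, 0, -0.05], [0, 0, 0]],
    [-1, [0, 0, 0], [0, 0, 0]]
  ]
}}

```text
t: 25.42
ee_pos: [0.4618, -0.2873, 0.2914]
tool_rot: [0.656, 0.755, 0.001, 0.001]
contact_force: [0.0, -0.5, -1.9]
grip_width: 0.0217
gripper_force: 50.0
```

Call:
{"op": "servo_tool", "data": {
  "moves": [
    [-1, [0, 0, -0.05], [0, 0, 0]],
    [-1, [0, 0, 0], [0, 0, 0]]
  ]
}}

```text
t: 25.58
ee_pos: [0.4618, -0.2873, 0.2903]
tool_rot: [0.656, 0.755, 0.001, 0.001]
contact_force: [0.4, -0.0, -1.2]
grip_width: 0.0216
gripper_force: 50.0
```

Call:
{"op": "servo_tool", "data": {
  "moves": [
    [-1, [0, 0, -0.05], [0, 0, 0]],
    [-1, [0, 0, 0], [0, 0, 0]]
  ]
}}

```text
t: 25.75
ee_pos: [0.4618, -0.2873, 0.2893]
tool_rot: [0.656, 0.755, 0.001, 0.001]
contact_force: [0.1, 0.3, -2.4]
grip_width: 0.0217
gripper_force: 50.0
```

Call:
{"op": "servo_tool", "data": {
  "moves": [
    [-1, [0, 0, -0.05], [0, 0, 0]],
    [-1, [0, 0, 0], [0, 0, 0]]
  ]
}}

```text
t: 25.92
ee_pos: [0.4618, -0.2874, 0.289]
tool_rot: [0.656, 0.755, 0.001, 0.001]
contact_force: [-0.8, 0.4, 1.6]
grip_width: 0.0215
gripper_force: 50.0
```

```bash
python3 shot.py w12; python3 - <<'E'
from h import *
cv2.imwrite("pics/scene6.png",optics.get_image("scene"))
g=cv2.imread("pics/w12.png")[:,280].max(1); h=cv2.imread("pics/w6.png")[:,280].max(1)
print(g[80:165].tolist())
E
```

```text
25.92 ee [ 0.4618 -0.2874  0.289 ] q [-6.200e-01 -5.300e-02  1.581e+00  1.000e-03  1.611e+00 -7.600e-01] cam [ 0.451 -0.213  0.27 ] dir [ 0.042 -0.273 -0.961] tooly [0.99  0.14  0.002] z [ 0.003 -0.001 -1.   ] f [-0.82  0.4   1.58] 0.021515683338243993
[101, 103, 101, 102, 99, 100, 97, 125, 211, 200, 197, 198, 197, 207, 198, 130, 211, 205, 202, 199, 198, 198, 194, 203, 198, 196, 197, 195, 200, 200, 200, 196, 199, 199, 196, 198, 198, 202, 196, 199, 200, 196, 200, 199, 194, 197, 198, 201, 194, 203, 199, 197, 201, 198, 199, 197, 202, 196, 200, 202, 218, 88, 206, 197, 194, 198, 199, 198, 198, 197, 209, 137, 67, 123, 153, 157, 166, 174, 190, 197, 196, 200, 198, 200, 197]
```

Contact at 0.289, so the bar rests on the prongs. Releasing gently and rising.

Call:
{"op": "servo_tool", "data": {
  "moves": [
    [-0.3, [0, 0, 0], [0, 0, 0]],
    [-0.1, [0, 0, 0], [0, 0, 0]],
    [0.1, [0, 0, 0], [0, 0, 0]],
    [0.2, [0, 0, 0], [0, 0, 0]],
    [0.2, [0, 0, 0], [0, 0, 0]],
    [0.2, [0, 0, 0], [0, 0, 0]],
    [0.2, [0, 0, 0.2], [0, 0, 0]],
    [0.2, [0, 0, 0.5], [0, 0, 0]]
  ]
}}

```text
t: 26.68
ee_pos: [0.4616, -0.2872, 0.3014]
tool_rot: [0.656, 0.755, 0.0, -0.001]
contact_force: [-0.2, -0.0, 0.0]
grip_width: 0.0527
gripper_force: 0.0
```

Call:
{"op": "servo_tool", "data": {
  "moves": [
    [0.2, [0, 0, 1], [0, 0, 0]],
    [0.2, [0, 0, 1], [0, 0, 0]],
    [0.2, [0, 0, 1], [0, 0, 0]],
    [0.2, [0, 0, 1], [0, 0, 0]],
    [0.2, [0, 0, 1], [0, 0, 0]],
    [0.2, [0, 0.5, 0.5], [0, 0, 0]],
    [0.2, [0, 1, 0], [0, 0, 0]],
    [0.2, [0, 1, 0], [0, 0, 0]]
  ]
}}

```text
t: 27.35
ee_pos: [0.4616, -0.2366, 0.4139]
tool_rot: [0.656, 0.755, 0.001, 0.002]
contact_force: [0.4, 0.3, -0.3]
grip_width: 0.0528
gripper_force: 0.0
```

Call:
{"op": "servo_tool", "data": {
  "moves": [
    [0.2, [0, 1, 0], [0, 0, 0]],
    [0.2, [0, 1, 0], [0, 0, 0]],
    [0.2, [0, 1, 0], [0, 0, 0]],
    [0.2, [0, 1, 0], [0, 0, 0]],
    [0.2, [0, 1, 0], [0, 0, 0]],
    [0.2, [0, 1, 0], [0, 0, 0]],
    [0.2, [0, 1, 0], [0, 0, 0]],
    [0.2, [0, 1, 0], [0, 0, 0]]
  ]
}}

```text
t: 28.02
ee_pos: [0.4614, -0.0758, 0.4128]
tool_rot: [0.655, 0.755, 0.001, 0.001]
contact_force: [0.9, -1.3, 0.0]
grip_width: 0.0527
gripper_force: 0.0
```

```bash
python3 shot.py w13; python3 - <<'E'
from h import *
sc=optics.get_image("scene"); t=optics.get_image("top"); cv2.imwrite("pics/scene7.png",sc); cv2.imwrite("pics/top7.png",t)
m=np.zeros((600,800,3),np.uint8)
m[:300,:400]=cv2.resize(cv2.imread("pics/w13.png"),(400,300),interpolation=cv2.INTER_AREA)
m[300:,:400]=cv2.resize(t[170:245,320:420],(400,300),interpolation=cv2.INTER_CUBIC)
m[:,400:]=cv2.resize(sc[195:285,155:215],(400,600),interpolation=cv2.INTER_CUBIC)
cv2.imwrite("pics/c9.png",m)
E
```

```text
28.02 ee [ 0.4614 -0.0758  0.4128] q [-2.360e-01 -2.640e-01  1.552e+00  1.000e-03  1.852e+00 -3.770e-01] cam [ 0.451 -0.002  0.394] dir [ 0.042 -0.272 -0.961] tooly [0.99  0.141 0.002] z [ 0.002  0.    -1.   ] f [ 0.86 -1.32  0.04] 0.05270415476125023
```

View pics/c9.png

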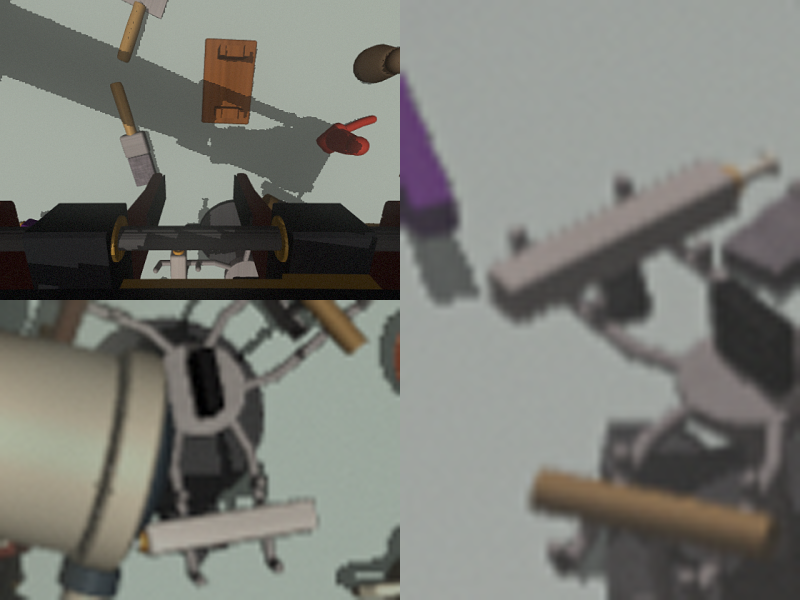

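The gauge hangs level across both prongs, between stubs and tips, with its spout down and rod out. The arm is clear, so I'm handing in.

```bash
python3 -c "
from rig import arm
print(arm.hand_in())"
```

```text
the job is handed in; nothing more can be done
None
```

I handed the job in at about 28 s of the 67 s allowed; the hand-in returned no verdict. The carousel's empty fork is within about 1° of the nose. The gauge was pressed home and held at 14–16 N for over a second, and it now hangs spout down in the fork with its rod roughly 18 mm out and the arm clear.

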